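# Caliper-check the plug-in modules and dock them

### The job

Check the length of each plug-in module on the desk in the bench caliper and dock it, one module at a time in the order blue, orange, green (one may be missing): lay it flat lengthwise between the jaws, gently slide the jaw with the red thumb tab shut until both jaws press squarely on the module's ends and keep it pressed for a moment, then open up and slide the module flat, all the way home, into the rack slot of its own colour before you measure the next. When all are docked, slide the empty caliper fully shut, and leave the other things on the desk where they are.

Things in the scene. Friction and masses are not known exactly. Their poses are not given: they have to be found in the camera images.
- module_blue: blue plug-in electronics module (may be absent): a flat rigid plastic slab 112 x 44 x 12 mm (x, y, z), about 90 g, with a circuit pattern flush in its top; starts lying flat on the mat, the modules' long sides roughly parallel, 60 mm or more apart. Origin at the centre of its underside, x along its length; its two ends are equivalent
- module_orange: orange plug-in electronics module (may be absent): a flat rigid plastic slab 106 x 44 x 12 mm (x, y, z), about 90 g, with a circuit pattern flush in its top; starts lying flat on the mat, the modules' long sides roughly parallel, 60 mm or more apart. Origin at the centre of its underside, x along its length; its two ends are equivalent
- module_green: green plug-in electronics module (may be absent): a flat rigid plastic slab 100 x 44 x 12 mm (x, y, z), about 90 g, with a circuit pattern flush in its top; starts lying flat on the mat, the modules' long sides roughly parallel, 60 mm or more apart. Origin at the centre of its underside, x along its length; its two ends are equivalent
- rack: fixed grey rack: three flat slots 80 mm apart, mouths facing -x; seen along +x the colours from left to right are blue, orange, green. Slot floors are 25 mm above the table; the roof's top, with the colour patches, is 46 mm above it. Before each mouth a coloured tongue, 26 mm wide, 48 mm long, continues the slot floor.
- slot_blue (a point): middle of the back stop of the blue slot, on its floor; +x points into the slot (a module slides in along +x, flat, either end first). Mouth to stop 64 mm, 50 mm wide (flared to 58 mm at the mouth), 16 mm high. The blue module fully home sticks out of the mouth by 48 mm and can be held there, beside the tongue
- slot_orange (a point): middle of the back stop of the orange slot, on its floor; +x points into the slot (a module slides in along +x, flat, either end first). Mouth to stop 64 mm, 50 mm wide (flared to 58 mm at the mouth), 16 mm high. The orange module fully home sticks out of the mouth by 42 mm and can be held there, beside the tongue
- slot_green (a point): middle of the back stop of the green slot, on its floor; +x points into the slot (a module slides in along +x, flat, either end first). Mouth to stop 64 mm, 50 mm wide (flared to 58 mm at the mouth), 16 mm high. The green module fully home sticks out of the mouth by 36 mm and can be held there, beside the tongue
- anvil_face (a point): point on the measuring face of the caliper's fixed jaw, at the level of the top of the base plate; +y points from this face along the beam to the sliding jaw, +x towards the beam. A module to be measured lies flat on the base plate, its length along y, its middle about x = 0 here. The jaws reach from x = -30 to +102 mm
- caliper: fixed bench caliper: grey base plate, top 6 mm above the table, from x = -45 to +125 mm and y = -55 to +245 mm relative to anvil_face; along its +x side a steel beam, 24 mm above the table, that begins at x = +100 mm; two dark steel jaws 14 mm thick, tops 36 mm above the table. Origin on the table
- jaw (a joint): caliper opening: distance between the two jaw faces in m, 0 shut to 0.16 fully open along +y; it slides with about 1.5 N of friction and stays where it is left; starts only partly open
- thumb_tab (a point): centre of the top of the red thumb tab that moves the sliding jaw: an upright fin 24 mm (x) x 12 mm (y, the sliding direction), top 72 mm above the table, on a carriage whose top is 36 mm above the table (56 mm long in y). It is over the beam at x = +112 mm, y = opening + 35 mm from anvil_face
- anvil: the caliper's fixed jaw, dark steel, part of the fixed caliper; origin at the caliper's origin on the table, axes as anvil_face
- mat: thin black rubber mat, 160 x 300 x 2 mm, fixed to the desk; origin at the centre of its underside
- parcel: bystander: blue cardboard parcel 120 x 160 x 45 mm, origin under its centre
- tip_cleaner: bystander: black cup of brass wool for cleaning soldering tips, 72 mm across, 44 mm high, origin under its centre
- driver: bystander: orange-handled screwdriver 170 mm long lying on the desk
- tissue_box: bystander: white and green wipes box 110 x 120 x 85 mm, origin under its centre
Things that resemble listed ones, but are neither listed nor needed, are in the scene too. What is shaped like the module_orange but yellow is not meant.

How it is judged (in metres and radians):
On the way, in this order (a step that is already met when the one before it is completed fails the run):
1. the blue module is nipped squarely, lengthwise, between both caliper jaws, each pressing on it with more than 3 N, for 0.3 s (its length within 0.06 rad of the sliding direction) (contact force between module_blue and anvil above 3 N and contact force between module_blue and jaw above 3 N and angle between the x axis of module_blue and the y axis of anvil, either way round below 0.06 rad), for 0.3 s.
2. the blue module is home in the blue slot (x of module_blue in the frame of slot_blue between -0.062 and -0.052 m and y of module_blue in the frame of slot_blue between -0.006 and 0.006 m and z of module_blue in the frame of slot_blue between -0.004 and 0.006 m and angle between module_blue's own z axis and vertical below 0.1 rad), for 0.2 s.
3. the orange module is nipped squarely, lengthwise, between both caliper jaws, each pressing on it with more than 3 N, for 0.3 s (its length within 0.06 rad of the sliding direction) (contact force between module_orange and anvil above 3 N and contact force between module_orange and jaw above 3 N and angle between the x axis of module_orange and the y axis of anvil, either way round below 0.06 rad), for 0.3 s.
4. the orange module is home in the orange slot (x of module_orange in the frame of slot_orange between -0.059 and -0.049 m and y of module_orange in the frame of slot_orange between -0.006 and 0.006 m and z of module_orange in the frame of slot_orange between -0.004 and 0.006 m and angle between module_orange's own z axis and vertical below 0.1 rad), for 0.2 s.
5. the green module is nipped squarely, lengthwise, between both caliper jaws, each pressing on it with more than 3 N, for 0.3 s (its length within 0.06 rad of the sliding direction) (contact force between module_green and anvil above 3 N and contact force between module_green and jaw above 3 N and angle between the x axis of module_green and the y axis of anvil, either way round below 0.06 rad), for 0.3 s.
6. the green module is home in the green slot (x of module_green in the frame of slot_green between -0.056 and -0.046 m and y of module_green in the frame of slot_green between -0.006 and 0.006 m and z of module_green in the frame of slot_green between -0.004 and 0.006 m and angle between module_green's own z axis and vertical below 0.1 rad), for 0.2 s.
At the end, for the whole second after the job is handed in: every module present lies flat in the slot of its own colour with its leading end within 6 mm of the back stop, sideways within 6 mm, at rest and released; the caliper is shut to less than 4 mm (all of step 2 and all of step 4 and all of step 6 and linear speed of each of module_blue, module_orange, module_green below 0.02 m/s and value of joint jaw below 0.004 m); the robot touches nothing.
It fails at once if the sliding jaw presses on a module with more than 60 N (contact force between any of module_blue, module_orange, module_green and jaw above 60 N).
It fails at once if a bystander (parcel, tip cleaner, screwdriver, wipes box) is moved by more than 30 mm (distance of any of parcel, tip_cleaner, driver, tissue_box from where it was at the start of the episode above 0.03 m).
Of module_blue, module_orange, module_green only 2 to 3 are there at a start; the rules pass over those that are not, and their reading is None.
At some moment in a run one of module_blue, module_orange, module_green may be knocked a few centimetres aside while the robot is not near it.
It also fails if it takes over 210 s, if anything falls off the work surface, if the arm or the gripper's body presses on something with over 40 N, if the wrist force passes 120 N, or if a joint passes its speed limit or range.

### The arm

A 6-joint arm with a two-finger parallel gripper is mounted at the origin on the work surface. World frame = base frame: x ahead of the robot, y to its left, z up, the work surface at z = 0. Lengths are in mm, angles in rad, forces in N, time in s.
With the tool pointing down it reaches from about 300 to 1000 mm from the base axis. Payload 5.1 kg.
Tool frame: the origin (TCP) lies midway between the tips of the shut fingers; the grasp point (between the pads) lies 19 mm behind it; z points along the fingers, y is the direction in which the jaws open and shut (so a half turn about z gives the same grasp; the last joint's range is limited). The gripper opens to 95 mm and grips with 3 to 60 N. Pads are 20 mm wide; open, the fingers measure 119 mm over their backs; the gripper's body (75 mm by 180 mm) begins 59 mm behind the grasp point.
Start: joints at [1.052, 0.124, 1.65, -0, 1.367, -0.083], TCP at [274.407, 589.225, 214.656] pointing down, gripper open.
Joint ranges: [-2.61, 2.61], [-1.02, 2.33], [0.03, 2.71], [-1.35, 4.49], [0.32, 2.68], [-2.91, 2.91]. Speed limits (rad/s): [2.57, 2.57, 3.14, 3.14, 3.14, 3.14].

### API

Orientations are given as a rotation vector (axis times angle).
In Python, from rig import robot, vision gives the robot as it stands.
- The arm moves only by the tool move_arm, never from a script. Its argument "series" is one flat list of numbers, 5 for each row, row after row: the opening, from -1 (shut) to 1 (fully open), then the shift along the tool's x, y, z in cm, then the turn about the tool's z in degrees. In form: [hand, x, y, z, twist, hand, x, y, z, twist, ...]. A call has 1 to 20 rows; each row is the pose to reach, as a shift and turn from the pose commanded when the call began, along the tool's axes at that moment; what a row does not reach only later rows make up. A row lasts 1/8 s, in which the tool goes at most 62.5 mm and 10.7 degrees, less where a joint would pass 70% of its speed; a pose out of reach is approached as far as the arm can. A call with a gripper value outside its range is refused whole. The fingers move at their own pace and stop on an object; "newtons" is the grip in N (left out, the last holds). Time passes only in rows, so rows that repeat a pose let the fingers close. It gives the time, the measured TCP pose, the force and the opening at its end, in the units of the state.
- robot.read_state(): the state, without advancing time (a new reading comes with each control period).
- vision.get_image(name): name is "side" or "top"; returns the picture (384x512x3 uint8, red, green, blue); there is no depth.
- vision.get_calibration(name): a dict with "fx", "fy", "cx", "cy" (pixels), "camera_from_world" (4x4, takes a point from world to camera coordinates). Camera axes: x right, y up, looking along -z (the intrinsics and any distortion apply to the point x, -y, -z); pixel columns grow to the right and rows downward; lengths in mm; the calibration is good to about 2 mm. A picture is of the moment at which its call begins. get_calibration takes no time and is no camera call.
- robot.sign_off(): hands the job in, once; it reports no verdict.
The state is a dict: "t": time; "joint_positions": joint angles; "dq": joint speeds; "joint_efforts": joint torques, N m; "ee_pos": TCP position; "eef_rot": TCP orientation; "contact_force": force on the tool from outside, world axes, zero at the start; "wrist_torque": the same for the moment, N m; "width": opening from 0.0 (shut) to 1.0 (fully open).
Only numpy, scipy, OpenCV 4.12 (cv2) and the standard library are available. Lean on these libraries where they do the work, as an engineer would, in place of code of your own. Each camera call takes 0.05 s, during which the arm holds its last target.

## Working session

There is one attempt and no reset: what is moved stays moved. The work goes in short steps, Python scripts to look and compute and a tool call to move; the robot and the scene stay as the last step left them, time stands still between calls to the robot, and variables do not carry over. Pictures are saved under pics/ and viewed, and the job is handed in when it is done.

Besides the shell and the picture viewer there is one more tool, called by a JSON object that holds its "op" and its "data", one argument or row to a line. move_arm: Moves the arm, as the interface text tells. Its arguments: {"type":"object","properties":{"series":{"type":"array"},"newtons":{"type":"number"}},"required":["series"]}

```bash
ls; mkdir -p pics; python3 - <<'E'
from rig import robot, vision
import cv2
s=robot.read_state();print({k:s[k] for k in('t','ee_pos','eef_rot','width','contact_force')})
for n in('side','top'):
    im=vision.get_image(n);cv2.imwrite(f'pics/{n}0.png',im[:,:,::-1])
    print(n,vision.get_calibration(n))
E
```

```text
pics
{'t': 0.0, 'ee_pos': array([274.11274403, 588.67077496, 213.42734813]), 'eef_rot': array([-6.79058580e-01, -3.06669294e+00,  3.04441682e-03]), 'width': 1.0008306349308278, 'contact_force': array([-0.24446405, -0.09597239, -0.79364032])}
side {'fx': 469.06866471935956, 'fy': 469.06866471935956, 'cx': 253.98505330901494, 'cy': 193.38071955902066, 'camera_from_world': array([[ 8.00381316e-01, -5.99278683e-01, -1.59627296e-02,
        -4.44477111e+02],
       [ 4.74345840e-01,  6.16792640e-01,  6.28142391e-01,
        -2.98016433e+02],
       [-3.66586650e-01, -5.10325288e-01,  7.77934656e-01,
        -1.40872647e+03],
       [ 0.00000000e+00,  0.00000000e+00,  0.00000000e+00,
         1.00000000e+00]])}
top {'fx': 467.1137731887173, 'fy': 467.1137731887173, 'cx': 243.34075363110435, 'cy': 187.44786695109616, 'camera_from_world': array([[ 3.83356725e-03, -9.99899490e-01,  1.36496444e-02,
        -2.47783266e+01],
       [ 9.98584317e-01,  4.55198273e-03,  5.29966247e-02,
        -5.24257704e+02],
       [-5.30534310e-02,  1.34271547e-02,  9.98501400e-01,
        -1.40980298e+03],
       [ 0.00000000e+00,  0.00000000e+00,  0.00000000e+00,
         1.00000000e+00]])}
```

View pics/top0.png

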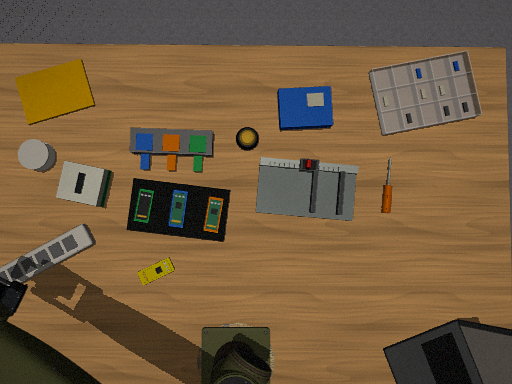

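View pics/side0.png

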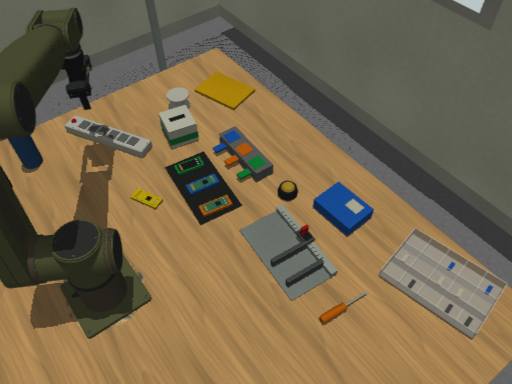

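List of look‑alikes (top view px): blue module (177,208) on the mat, versus the blue tongue/patch (145,150) and parcel (305,108). Orange module (214,214), versus the yellow decoy (156,271), the orange rack patch (171,143) and the driver (387,198). Green module (144,205), versus the rack patch (198,145) and the wipes box (85,184). I'll check these in a close crop.

```bash
cat > h.py <<'E'
from rig import robot, vision
import cv2, numpy as np
def cal(n):
    c=vision.get_calibration(n); return c, np.array(c['camera_from_world'])
def ray(n,u,v):
    c,T=cal(n); d=np.array([(u-c['cx'])/c['fx'],-(v-c['cy'])/c['fy'],-1.0])
    R=T[:3,:3]; return -R.T@T[:3,3], R.T@d
def plane(n,u,v,z):
    o,d=ray(n,u,v); return o+d*(z-o[2])/d[2]
def proj(n,p):
    c,T=cal(n); q=T[:3,:3]@np.asarray(p,float)+T[:3,3]
    return c['cx']+c['fx']*q[0]/-q[2], c['cy']-c['fy']*q[1]/-q[2]
def img(n): return vision.get_image(n)
def crop(im,x0,y0,x1,y1,k,name):
    cv2.imwrite('pics/'+name,cv2.resize(im[y0:y1,x0:x1,::-1],None,fx=k,fy=k,interpolation=cv2.INTER_CUBIC))
def hsv(im): return cv2.cvtColor(im,cv2.COLOR_RGB2HSV)
HUE={'blue':(98,125),'orange':(6,20),'green':(50,85)}
def blobs(im,col,box=None,amin=25,smin=110,vmin=60):
    h=hsv(im); lo,hi=HUE[col]
    m=cv2.inRange(h,(lo,smin,vmin),(hi,255,255))
    if box: k=np.zeros_like(m); x0,y0,x1,y1=box; k[y0:y1,x0:x1]=255; m&=k
    return m,[c for c in cv2.findContours(m,cv2.RETR_EXTERNAL,cv2.CHAIN_APPROX_NONE)[0] if cv2.contourArea(c)>=amin]
def rect(n,c,z):
    """min-area rectangle of the contour, on plane z in world: centre, size, angle of long axis"""
    P=np.array([plane(n,u,v,z)[:2] for u,v in c[:,0,:]],np.float32)
    (cx,cy),(w,h),a=cv2.minAreaRect(P)
    a=np.radians(a)
    if h>w: w,h=h,w; a+=np.pi/2
    a=(a+np.pi/2)%np.pi-np.pi/2
    return np.round([cx,cy,w,h,np.degrees(a)],1)
E
python3 - <<'E'
from h import *
im=img('top'); crop(im,120,115,240,245,5,'c_mods.png'); crop(im,250,145,400,225,5,'c_cal.png')
for c in HUE:
    for b in blobs(im,c,(100,110,420,290))[1]: print(c,b[:,0].min(0),b[:,0].max(0),rect('top',b,14))
im=img('side')
for c in HUE:
    for b in blobs(im,c,(150,100,400,300))[1]: print('side',c,b[:,0].min(0),b[:,0].max(0),rect('side',b,14))
E
```

```text
blue [168 190] [187 227] [460.2 177.2 111.7  45.1  -7.5]
blue [140 153] [149 168] [604.5 278.7  46.   25.4  -3.2]
blue [135 133] [152 150] [664.1 281.6  51.7  51.6  87.4]
blue [279 110] [332 127] [ 737.8 -213.3  163.5   52.8  -89.6]
orange [100 110] [419 289] [491.5 -73.6 981.1 547.1 -89.9]
green [206 203] [219 225] [443.3  69.6  62.3  30.9 -10.2]
green [171 197] [184 220] [460.4 176.7  70.1  32.2  -7.5]
green [134 189] [153 222] [468.8 279.8  99.   43.8  -9.7]
green [193 156] [202 170] [598.5 118.   44.7  25.   -3.6]
green [189 135] [206 152] [658.9 118.8  50.6  50.3  -3.5]
side blue [314 182] [372 235] [ 775.1 -202.1  177.   145.9  -86.7]
side blue [185 173] [219 194] [458.5 174.2 115.8  55.7  -7.7]
side blue [213 142] [226 152] [ 6.071e+02  2.837e+02  5.050e+01  3.550e+01 -2.000e-01]
side blue [223 130] [240 142] [675.2 304.9  50.3  49.3  88.7]
side orange [150 100] [399 299] [630.5  48.7 930.4 896.7 -37.3]
side green [206 198] [224 209] [442.4  70.7  59.3  27.1  -9.1]
side green [193 177] [212 188] [459.7 177.7  64.8  31.2  -7.3]
side green [237 168] [251 178] [ 6.020e+02  1.237e+02  4.820e+01  3.010e+01 -1.000e-01]
side green [174 156] [203 173] [467.2 277.2 102.6  52.4  -9.4]
side green [247 155] [265 168] [671.4 140.2  51.6  50.2  89.5]
```

View pics/c_mods.png

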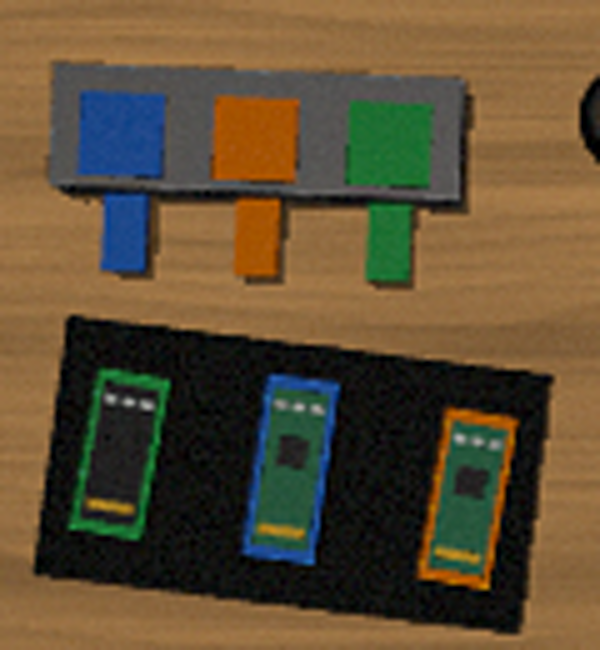

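View pics/c_cal.png

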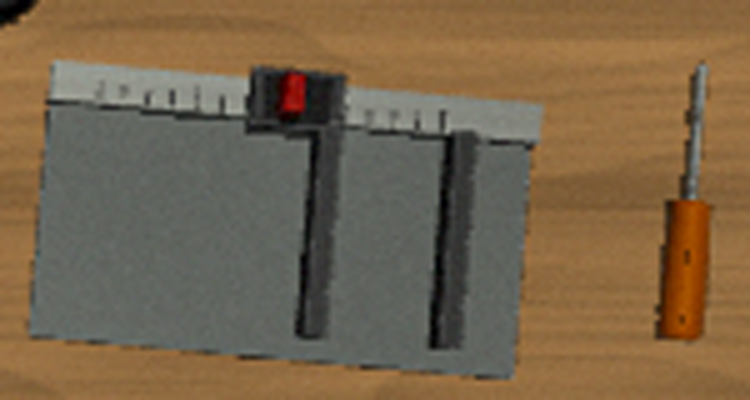

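The crop shows all three modules on the mat: green (144,205), blue (177,208) and orange (214,214), each matching its listed size. The yellow one, off the mat, is the decoy. The caliper has its anvil at (340,192), and the sliding jaw with the red tab is at (313,190). Next I'll measure the rack and caliper frames.

```bash
cat >> h.py <<'E'
def line_angle(a,b): return np.degrees(np.arctan2(b[1]-a[1],b[0]-a[0]))
E
python3 - <<'E'
from h import *
im=img('top')
# rack: tongues z25, patches z46
for col in HUE:
    lo=HUE[col]
    m,bs=blobs(im,col,(128,125,215,175),amin=40,smin=170 if col=='orange' else 110,vmin=90)
    for b in bs:
        y=b[:,0].mean(0)[1]; print(col,'tongue' if y>152 else 'patch',rect('top',b,25 if y>152 else 46))
sd=img('side')
for col in HUE:
    m,bs=blobs(sd,col,(205,120,275,185),amin=40,smin=170 if col=='orange' else 110,vmin=90)
    for b in bs:
        print('side',col,b[:,0].mean(0),rect('side',b,25),rect('side',b,46))
# red tab
h=hsv(im)
def red(n,im):
    h=hsv(im); m=cv2.inRange(h,(0,150,70),(5,255,255))|cv2.inRange(h,(174,150,70),(180,255,255)); return m
for n,i in(('top',im),('side',sd)):
    for c in cv2.findContours(red(n,i),cv2.RETR_EXTERNAL,cv2.CHAIN_APPROX_NONE)[0]:
        if cv2.contourArea(c)>8: print(n,'red',c[:,0].min(0),c[:,0].max(0),rect(n,c,72))
# plate & jaws
v=h[:,:,2]; m=((h[:,:,1]<60)&(v>70)&(v<150)).astype(np.uint8)*255
m2=np.zeros_like(m); m2[150:225,250:365]=m[150:225,250:365]
cs=cv2.findContours(m2,cv2.RETR_EXTERNAL,cv2.CHAIN_APPROX_NONE)[0]; c=max(cs,key=cv2.contourArea)
print('plate',rect('top',c,6), c[:,0].min(0),c[:,0].max(0))
for q in [(52,62),(541,104),(513,380),(30,338)]:
    p=(q[0]/5+250-.4,q[1]/5+145-.4); print(q,plane('top',*p,6).round(1),plane('top',*p,24).round(1))
crop(sd,230,200,345,305,6,'c_cal_s.png')
E
```

```text
blue tongue [6.025e+02 2.782e+02 4.250e+01 2.410e+01 3.000e-01]
blue patch [660.3 276.4  50.5  48.1 -89.7]
orange tongue [5.984e+02 1.983e+02 4.560e+01 2.720e+01 3.000e-01]
orange patch [656.2 195.8  49.3  48.9  86. ]
green tongue [5.973e+02 1.182e+02 4.260e+01 2.420e+01 3.000e-01]
green patch [654.  115.6  48.6  48.1  -3.3]
side blue [219.25925926 146.7037037 ] [6.016e+02 2.776e+02 4.440e+01 2.640e+01 6.000e-01] [591.2 259.5  43.6  25.9   0.6]
side blue [231.31428571 136.31428571] [669.2 295.3  49.9  48.9  88.7] [657.6 276.9  49.1  48.1  88.7]
side orange [231.         159.63333333] [599.1 196.4  49.1  29.4   0.6] [588.7 179.7  48.2  28.9   0.6]
side orange [243.74285714 148.65714286] [668.1 214.   50.8  47.9  89.5] [656.5 197.   49.9  47.1  89.5]
side green [243.5        172.71428571] [597.9 117.4  45.9  24.1  -3.3] [587.5 102.   45.2  23.6  -3.3]
side green [256.24324324 161.75675676] [665.4 132.2  50.7  49.7  89.5] [653.9 116.5  49.9  48.9  89.5]
top red [306 160] [310 166] [ 5.941e+02 -2.115e+02  1.780e+01  1.180e+01 -2.000e-01]
side red [301 225] [307 235] [ 583.6 -222.6   38.4   18.6   49.1]
plate [ 522.4 -217.8  303.8  170.3   85.1] [256 159] [358 220]
(52, 62) [618.9 -73.6   6. ] [616.7 -72.7  24. ]
(541, 104) [ 594.5 -375.4    6. ] [ 592.6 -370.7   24. ]
(513, 380) [ 424.6 -356.6    6. ] [ 424.9 -352.2   24. ]
(30, 338) [449.2 -60.5   6. ] [449.2 -59.8  24. ]
```

View pics/c_cal_s.png

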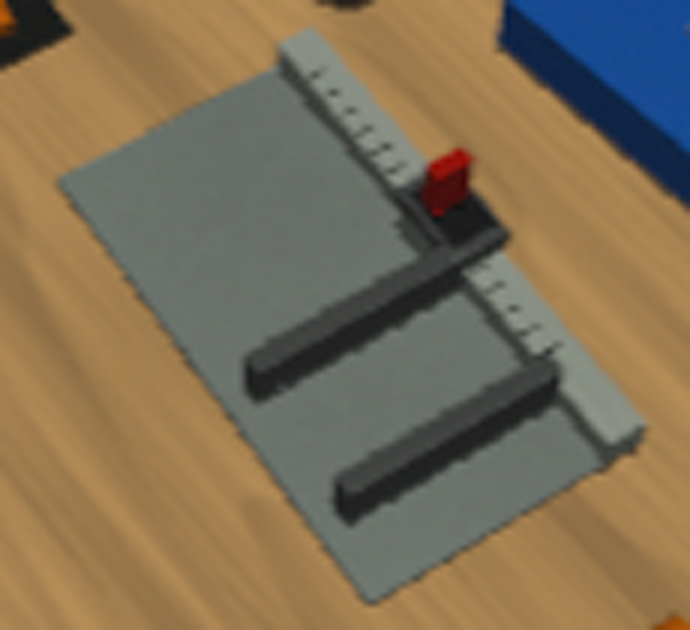

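```bash
cat >> h.py <<'E'
from scipy.spatial.transform import Rotation as Ro
CY=-4.75; CA=np.array([474.1,-307.7])
def calp(x,y):
    a=np.radians(CY); return CA+x*np.array([np.cos(a),np.sin(a)])+y*np.array([-np.sin(a),np.cos(a)])
def go(x,y,z,yaw,s=None):
    """shift in tool axes (cm) and twist (deg) to reach TCP x,y,z with tool y axis at world angle yaw"""
    s=s or robot.read_state(); R=Ro.from_rotvec(s['eef_rot']).as_matrix()
    d=R.T@(np.array([x,y,z])-s['ee_pos'])/10
    cur=np.degrees(np.arctan2(R[1,1],R[0,1])); tw=-((yaw-cur+180)%360-180)
    print('shift',d.round(2),'twist',round(tw,1),'| at',s['ee_pos'].round(1),'yaw',round(cur,1),'tilt',np.degrees(np.arccos(-R[2,2])).round(2),'w',round(s['width'],3),'F',s['contact_force'].round(1),'t',round(s['t'],2))
E
python3 - <<'E'
from h import *
print(calp(112,105.6)); go(594,-211.5,135,85.25); go(594,-211.5,44,85.25)
E
```

```text
[ 594.45988299 -211.73720218]
shift [-62.77 -59.07   7.96] twist -20.2 | at [274.3 589.  214.2] yaw 65.0 tilt 0.04 w 0.998 F [-0.  -0.2  1.1] t 0.3
shift [-62.77 -59.06  17.06] twist -20.2 | at [274.3 589.  214.2] yaw 65.0 tilt 0.04 w 0.998 F [-0.  -0.2  1.1] t 0.3
```

{"op": "move_arm", "data": {
  "series": [1,-62.8,-59.1,0,-20.2,1,-62.8,-59.1,0,-20.2,1,-62.8,-59.1,0,-20.2,1,-62.8,-59.1,0,-20.2,1,-62.8,-59.1,0,-20.2,1,-62.8,-59.1,0,-20.2,1,-62.8,-59.1,0,-20.2,1,-62.8,-59.1,0,-20.2,1,-62.8,-59.1,0,-20.2,1,-62.8,-59.1,0,-20.2,1,-62.8,-59.1,0,-20.2,1,-62.8,-59.1,0,-20.2,1,-62.8,-59.1,0,-20.2,1,-62.8,-59.1,0,-20.2,1,-62.8,-59.1,0,-20.2,0.2,-62.8,-59.1,4,-20.2,0.2,-62.8,-59.1,8,-20.2,0.0,-62.8,-59.1,8,-20.2],
  "newtons": 15
}}

```text
t: 2.55
ee_pos: [591.3, -209.4, 130.5]
eef_rot: [-0.129, -3.131, -0.005]
contact_force: [0.0, 0.2, -0.1]
width: 0.741
```

```bash
python3 - <<'E'
from h import *
go(594.2,-211.6,45,85.25)
crop(img('top'),250,145,400,225,5,'a1.png')
E
```

```text
shift [-0.38 -0.22  8.54] twist 0.0 | at [ 591.3 -209.4  130.5] yaw 85.3 tilt 0.49 w 0.741 F [ 0.   0.2 -0.1] t 2.55
```

View pics/a1.png

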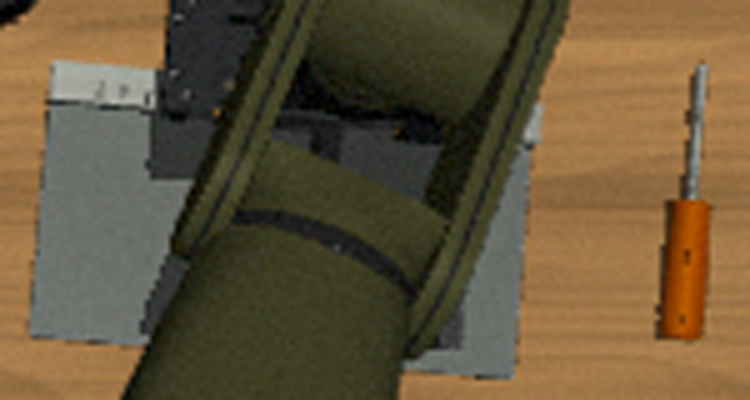

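The arm hides the caliper in the top view, as expected. The tab position agrees from two measurements, so I'm descending over it and closing.

{"op": "move_arm", "data": {
  "series": [0,-0.3,-0.2,4,0,0,-0.3,-0.2,8.5,0,0,-0.3,-0.2,8.5,0,0,-0.3,-0.2,8.5,0,-1,-0.3,-0.2,8.5,0,-1,-0.3,-0.2,8.5,0,-1,-0.3,-0.2,8.5,0,-1,-0.3,-0.2,8.5,0,-1,-0.3,-0.2,8.5,0,-1,-0.3,-0.2,8.5,0],
  "newtons": 15
}}

```text
t: 3.85
ee_pos: [597.1, -213.9, 49.8]
eef_rot: [0.131, 3.139, 0.0]
contact_force: [-0.4, -0.1, 2.0]
width: 0.128
```

```bash
python3 - <<'E'
from h import *
go(*calp(112,105.6+72),45,85.25)
crop(img('side'),230,180,360,305,5,'a2.png')
E
```

```text
shift [0.28 7.39 0.48] twist -0.0 | at [ 597.1 -213.9   49.8] yaw 85.2 tilt 0.0 w 0.128 F [-0.4 -0.1  2. ] t 3.85
```

View pics/a2.png

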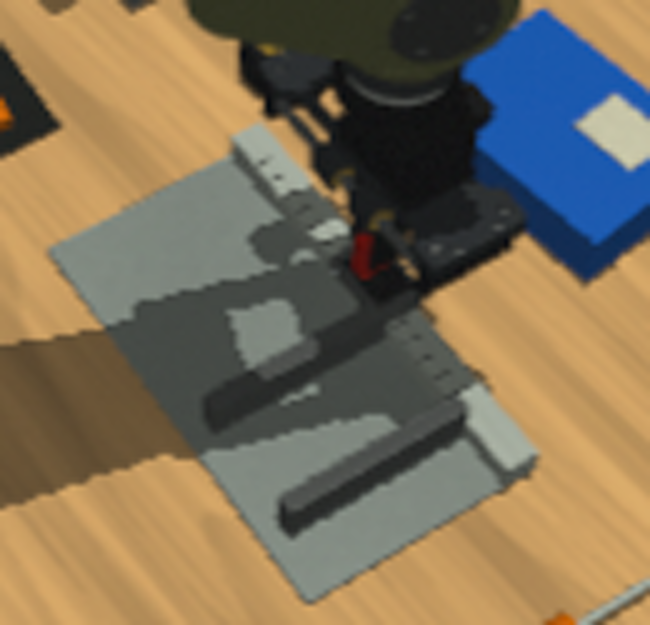

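The red tab at side px (303,232) sits between the fingers, with width 12.2 mm as expected. Opening the jaw.

{"op": "move_arm", "data": {
  "series": [-1,0,2,0,0,-1,0,4,0,0,-1,0,6,0,0,-1,0,7.8,0,0,-1,0,7.8,0,0,-1,0,7.8,0,0,-0.6,0,7.8,0,0,0,0,7.8,0,0,0,0,7.8,-8,0,0,0,7.8,-8,0,0,0,7.8,-8,0]
}}

```text
t: 5.28
ee_pos: [604.5, -136.8, 131.4]
eef_rot: [0.131, 3.136, -0.002]
contact_force: [-0.3, -0.2, -0.8]
width: 0.49
```

```bash
python3 - <<'E'
from h import *
go(460.3,177.1,135,82.5)
crop(img('side'),230,180,360,305,5,'a3.png')
for b in blobs(img('top'),'blue',(120,180,235,245))[1]: print(rect('top',b,14))
E
```

```text
shift [16.99 30.08 -0.44] twist 2.7 | at [ 604.5 -136.8  131.4] yaw 85.2 tilt 0.2 w 0.49 F [-0.3 -0.2 -0.8] t 5.28
[460.  177.1 112.   45.1  -7.4]
```

View pics/a3.png

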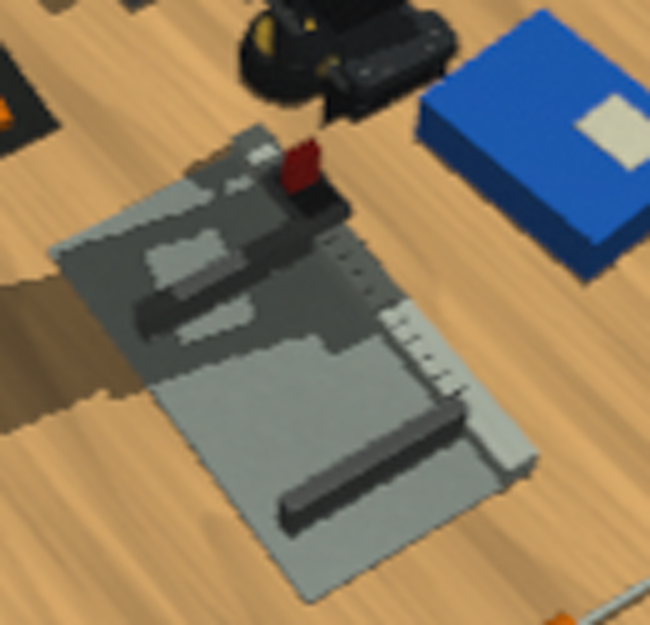

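Jaw is open to about 145 mm (tab at side px (290,213)). Going to the blue module.

{"op": "move_arm", "data": {
  "series": [0.6,17,30.1,-0.5,2.7,0.6,17,30.1,-0.5,2.7,0.6,17,30.1,-0.5,2.7,0.6,17,30.1,-0.5,2.7,0.6,17,30.1,-0.5,2.7,0.6,17,30.1,-0.5,2.7,0.6,17,30.1,-0.5,2.7,0.6,17,30.1,-0.5,2.7,0.6,17,30.1,4,2.7,0.6,17,30.1,7,2.7,0.6,17,30.1,7,2.7,0.6,17,30.1,7,2.7]
}}

```text
t: 6.88
ee_pos: [460.2, 177.3, 60.5]
eef_rot: [0.207, 3.134, 0.0]
contact_force: [0.8, -0.4, 0.7]
width: 0.798
```

```bash
python3 - <<'E'
from h import *
go(460.2,177.1,6,82.5)
crop(img('side'),150,100,280,225,5,'a4.png')
E
```

```text
shift [ 0.   -0.03  5.45] twist -0.0 | at [460.2 177.3  60.5] yaw 82.5 tilt 0.06 w 0.798 F [ 0.8 -0.4  0.7] t 6.88
```

View pics/a4.png

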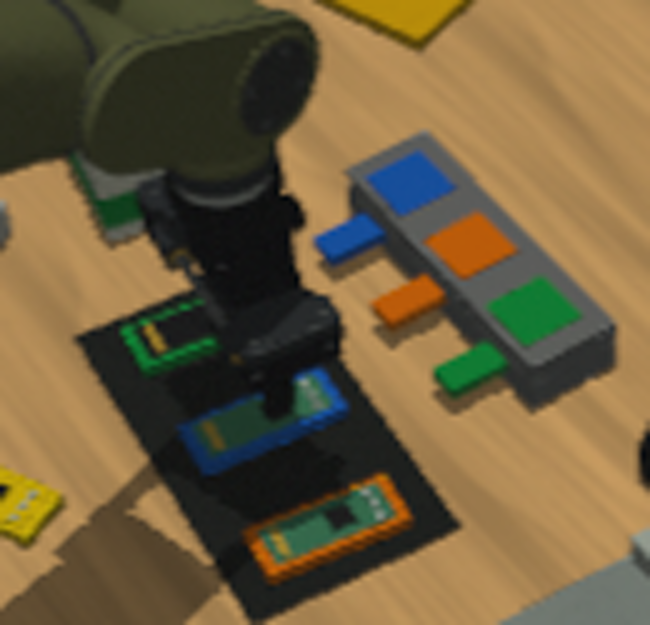

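Gripper is centred over the blue module (side px (203,182)). Grasp and lift.

{"op": "move_arm", "data": {
  "series": [0.6,0,0,3,0,0.6,0,0,5.4,0,0.6,0,0,5.4,0,0.6,0,0,5.4,0,-1,0,0,5.4,0,-1,0,0,5.4,0,-1,0,0,5.4,0,-1,0,0,5.4,0,-1,0,0,5.4,0,-1,0,0,5.4,0,-1,0,0,2,0,-1,0,0,-2,0,-1,0,0,-5,0,-1,0,0,-5,0,-1,0,0,-5,0],
  "newtons": 40
}}

```text
t: 8.8
ee_pos: [458.1, 177.7, 107.9]
eef_rot: [-0.205, -3.133, 0.001]
contact_force: [-0.3, -0.1, -1.4]
width: 0.457
```

```bash
python3 - <<'E'
from h import *
print(calp(0,66))
go(*calp(0,66),70,-4.75)
crop(img('side'),150,80,280,205,5,'a5.png')
E
```

```text
[ 479.5653417  -241.92667684]
shift [ -7.59 -41.32   3.81] twist 87.3 | at [458.1 177.7 107.9] yaw 82.5 tilt 0.14 w 0.457 F [-0.3 -0.1 -1.4] t 8.8
```

View pics/a5.png

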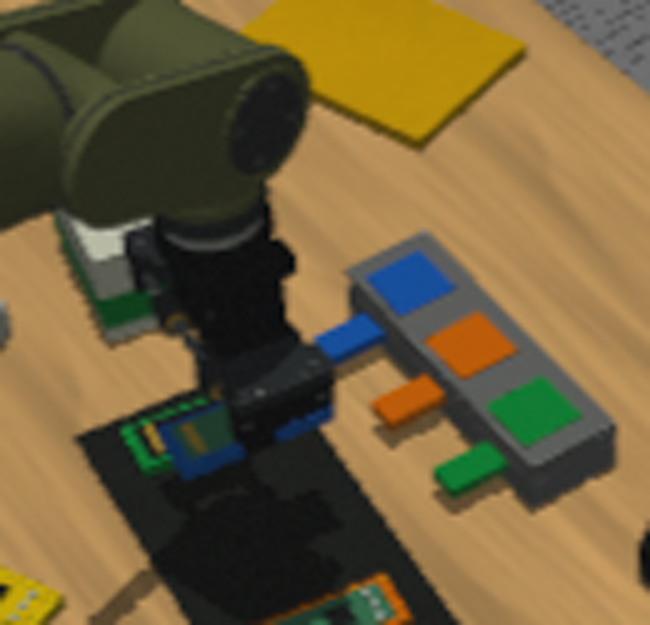

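Blue is lifted, width 43.4 mm. Move it over the caliper.

{"op": "move_arm", "data": {
  "series": [-1,-7.6,-41.2,0,87.3,-1,-7.6,-41.2,0,87.3,-1,-7.6,-41.2,0,87.3,-1,-7.6,-41.2,0,87.3,-1,-7.6,-41.2,0,87.3,-1,-7.6,-41.2,0,87.3,-1,-7.6,-41.2,0,87.3,-1,-7.6,-41.2,0,87.3,-1,-7.6,-41.2,0,87.3,-1,-7.6,-41.2,0,87.3,-1,-7.6,-41.2,0,87.3,-1,-7.6,-41.2,2,87.3,-1,-7.6,-41.2,3,87.3,-1,-7.6,-41.2,3,87.3,-1,-7.6,-41.2,3,87.3]
}}

```text
t: 10.72
ee_pos: [481.0, -240.5, 79.6]
eef_rot: [2.312, 2.127, 0.0]
contact_force: [1.0, -0.8, -0.9]
width: 0.458
```

```bash
python3 - <<'E'
from h import *
go(*calp(0,68),11,-4.75)
crop(img('side'),220,180,360,305,5,'a6.png')
E
```

```text
shift [ 0.04 -0.14  6.86] twist -0.0 | at [ 481.  -240.5   79.6] yaw -4.8 tilt 0.0 w 0.458 F [ 1.  -0.8 -0.9] t 10.72
```

View pics/a6.png

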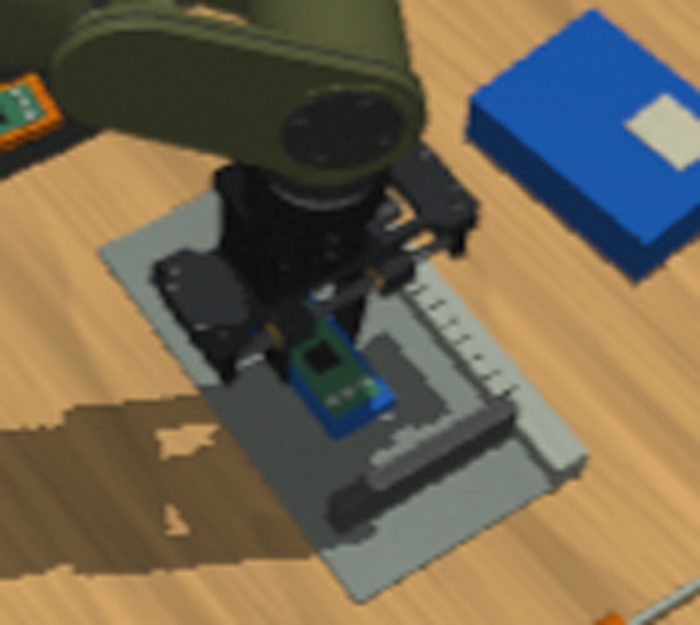

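Blue hangs squarely between the jaws (side px (285,255)). Lower, release, rise.

{"op": "move_arm", "data": {
  "series": [-1,0,-0.1,4,0,-1,0,-0.1,6,0,-1,0,-0.1,6.8,0,-1,0,-0.1,6.9,0,-1,0,-0.1,6.9,0,-0.5,0,-0.1,6.9,0,0.3,0,-0.1,6.9,0,0.3,0,-0.1,6.9,0,0.3,0,-0.1,6.9,0,0.3,0,-0.1,5,0,0.3,0,-0.1,0,0,0.3,0,-0.1,-5,0,0.3,0,-0.1,-5,0,0.3,0,-0.1,-5,0]
}}

```text
t: 12.52
ee_pos: [479.9, -240.4, 130.2]
eef_rot: [2.311, 2.127, 0.0]
contact_force: [-0.5, 0.2, -1.4]
width: 0.646
```

```bash
python3 - <<'E'
from h import *
print(calp(112,181))
go(*calp(112,181),130,85.25)
im=img('side'); crop(im,220,180,360,305,5,'a7.png')
c=max(blobs(im,'blue',(230,190,320,300))[1],key=cv2.contourArea); print(rect('side',c,18))
E
```

```text
[ 600.70362184 -136.59616329]
shift [11.34 11.18  0.02] twist -90.0 | at [ 479.9 -240.4  130.2] yaw -4.8 tilt 0.04 w 0.646 F [-0.5  0.2 -1.4] t 12.53
[ 477.7 -242.7  113.1   47.2   85.1]
```

View pics/a7.png

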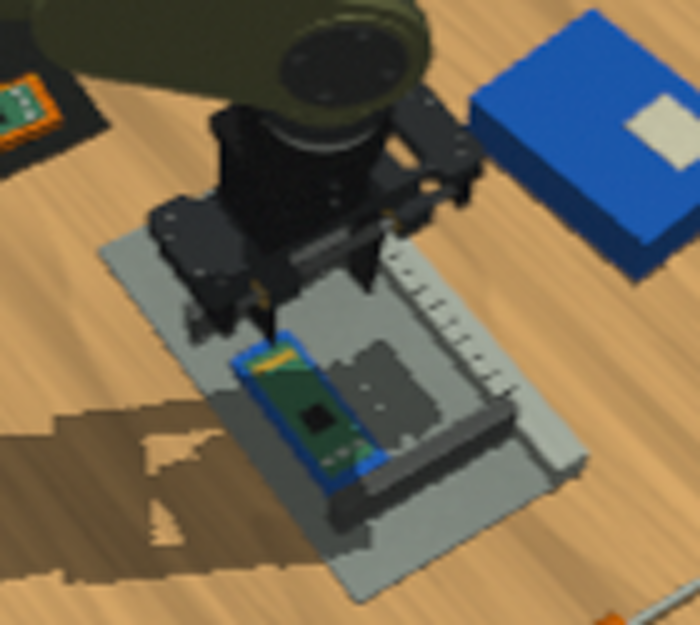

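Blue lies square at (478,-243), 85.1°. Now to the tab.

{"op": "move_arm", "data": {
  "series": [0,11.4,11.5,0,-90,0,11.4,11.5,0,-90,0,11.4,11.5,0,-90,0,11.4,11.5,0,-90,0,11.4,11.5,0,-90,0,11.4,11.5,0,-90,0,11.4,11.5,0,-90,0,11.4,11.5,0,-90,0,11.4,11.5,0,-90,0,11.4,11.5,0,-90,0,11.4,11.5,0,-90,0,11.4,11.5,4,-90,0,11.4,11.5,8.1,-90,0,11.4,11.5,8.1,-90,-1,11.4,11.5,8.1,-90,-1,11.4,11.5,8.1,-90,-1,11.4,11.5,8.1,-90,-1,11.4,11.5,8.1,-90],
  "newtons": 15
}}

```text
t: 14.82
ee_pos: [604.6, -136.4, 49.6]
eef_rot: [0.131, 3.137, -0.0]
contact_force: [1.2, 0.6, 1.0]
width: 0.137
```

```bash
python3 - <<'E'
from h import *
go(*calp(112,112+35),49,85.25)
E
```

```text
shift [ 0.38 -3.45  0.06] twist -0.0 | at [ 604.6 -136.4   49.6] yaw 85.2 tilt 0.09 w 0.137 F [1.2 0.6 1. ] t 14.82
```

{"op": "move_arm", "data": {
  "series": [-1,0,-0.8,0,0,-1,0,-1.6,0,0,-1,0,-2.2,0,0,-1,0,-2.6,0,0,-1,0,-2.9,0,0,-1,0,-3.1,0,0,-1,0,-3.1,0,0]
}}

```text
t: 15.7
ee_pos: [601.8, -168.1, 49.5]
eef_rot: [0.132, 3.138, -0.001]
contact_force: [-1.5, 0.9, 6.5]
width: 0.122
```

```bash
python3 - <<'E'
from h import *
go(*calp(112,112+35),49,85.25)
E
```

```text
shift [ 0.37 -0.27  0.05] twist -0.1 | at [ 601.8 -168.1   49.5] yaw 85.2 tilt 0.06 w 0.122 F [-1.5  0.9  6.5] t 15.7
```

{"op": "move_arm", "data": {
  "series": [-1,0,-0.1,0,0,-1,0,-0.2,0,0,-1,0,-0.3,0,0,-1,0,-0.3,0,0]
}}

```text
t: 16.2
ee_pos: [601.7, -170.0, 49.6]
eef_rot: [0.132, 3.138, 0.002]
contact_force: [-1.0, 4.7, 7.2]
width: 0.125
```

```bash
python3 - <<'E'
from h import *
go(*calp(112,112+35),49,85.25)
im=img('side'); crop(im,220,180,360,305,5,'a8.png')
E
```

```text
shift [ 0.37 -0.08  0.06] twist -0.1 | at [ 601.7 -170.    49.6] yaw 85.2 tilt 0.1 w 0.125 F [-1.   4.7  7.2] t 16.2
```

View pics/a8.png

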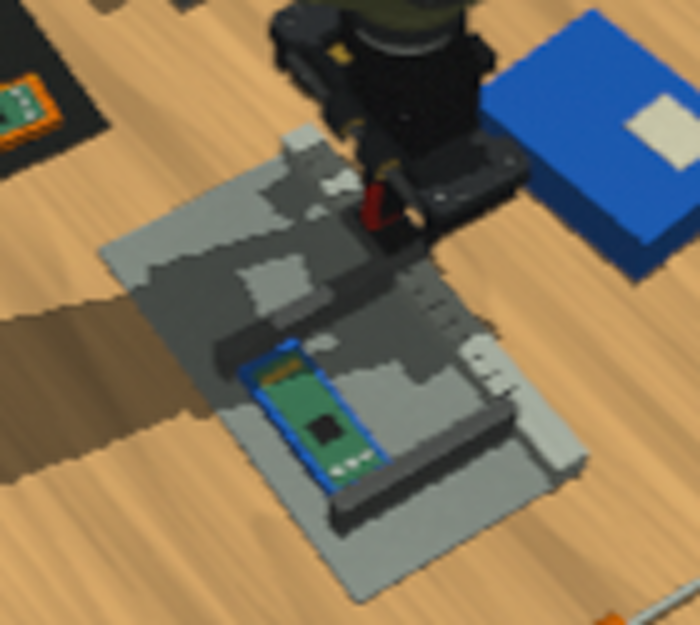

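The jaw is now almost at the module's end (force 4.7 N along y). Pressing on in small steps.

{"op": "move_arm", "data": {
  "series": [-1,0,-0.1,0,0,-1,0,-0.2,0,0,-1,0,-0.2,0,0,-1,0,-0.2,0,0]
}}

```text
t: 16.75
ee_pos: [601.7, -170.0, 49.6]
eef_rot: [0.132, 3.138, 0.007]
contact_force: [0.1, 10.8, 7.7]
width: 0.127
```

```bash
python3 - <<'E'
from h import *
go(*calp(112,112+35),49,85.25)
E
```

```text
shift [ 0.37 -0.08  0.06] twist -0.1 | at [ 601.7 -170.    49.6] yaw 85.2 tilt 0.28 w 0.127 F [ 0.1 10.8  7.7] t 16.75
```

Jaw has stalled at the module (10.8 N). One more step, then hold 0.75 s, then open.

{"op": "move_arm", "data": {
  "series": [-1,0,-0.15,0,0,-1,0,-0.15,0,0,-1,0,-0.15,0,0,-1,0,-0.15,0,0,-1,0,-0.15,0,0,-1,0,-0.15,0,0,-1,0,-0.15,0,0]
}}

```text
t: 17.62
ee_pos: [601.6, -170.0, 49.5]
eef_rot: [0.132, 3.138, 0.012]
contact_force: [0.3, 15.8, 7.8]
width: 0.124
```

{"op": "move_arm", "data": {
  "series": [-1,0,0.7,0,0,-1,0,1.5,0,0,-1,0,2.5,0,0,-1,0,3.5,0,0,-1,0,4,0,0,-1,0,4,0,0,-0.5,0,4,0,0,0,0,4,0,0,0,0,4,-4,0,0,0,4,-8,0,0,0,4,-8,0,0,0,4,-8,0]
}}

```text
t: 19.12
ee_pos: [603.6, -133.8, 127.6]
eef_rot: [-0.131, -3.137, -0.0]
contact_force: [0.3, -0.9, 0.2]
width: 0.5
```

```bash
python3 - <<'E'
from h import *
im=img('side'); crop(im,220,180,360,305,5,'a9.png')
c=max(blobs(im,'blue',(230,190,320,300))[1],key=cv2.contourArea); print(rect('side',c,18))
for off in (38,): 
    p=calp(0,56+38+2); go(*p,100,-4.75)
E
```

```text
[ 477.4 -247.   105.1   45.7   85.4]
shift [11.4  -8.83  2.7 ] twist 90.0 | at [ 603.1 -133.6  126.7] yaw 85.2 tilt 0.17 w 0.498 F [ 0.3 -0.1  0.3] t 19.18
```

View pics/a9.png

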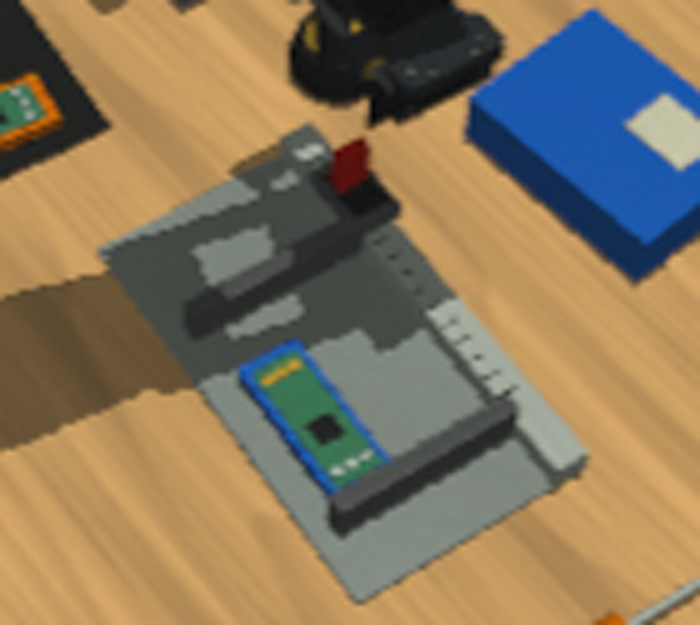

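Blue is flush with the anvil (side px (283,265)) and was nipped at about 14 N. Regrip near its tail end, on the jaw side.

{"op": "move_arm", "data": {
  "series": [0.3,11.4,-9,0,90,0.3,11.4,-9,0,90,0.3,11.4,-9,0,90,0.3,11.4,-9,0,90,0.3,11.4,-9,0,90,0.3,11.4,-9,0,90,0.3,11.4,-9,0,90,0.3,11.4,-9,0,90,0.3,11.4,-9,0,90,0.3,11.4,-9,3,90,0.3,11.4,-9,6,90,0.3,11.4,-9,6,90,0.3,11.4,-9,6,90]
}}

```text
t: 20.8
ee_pos: [483.1, -214.0, 68.6]
eef_rot: [-2.312, -2.127, 0.0]
contact_force: [0.6, -0.3, 0.8]
width: 0.647
```

```bash
python3 - <<'E'
from h import *
go(*calp(0,94.5),9,-4.75)
im=img('side'); crop(im,220,180,360,305,5,'a10.png')
E
```

```text
shift [ 0.04 -0.12  5.96] twist -0.0 | at [ 483.1 -214.    68.6] yaw -4.8 tilt 0.03 w 0.647 F [ 0.6 -0.3  0.8] t 20.8
```

View pics/a10.png

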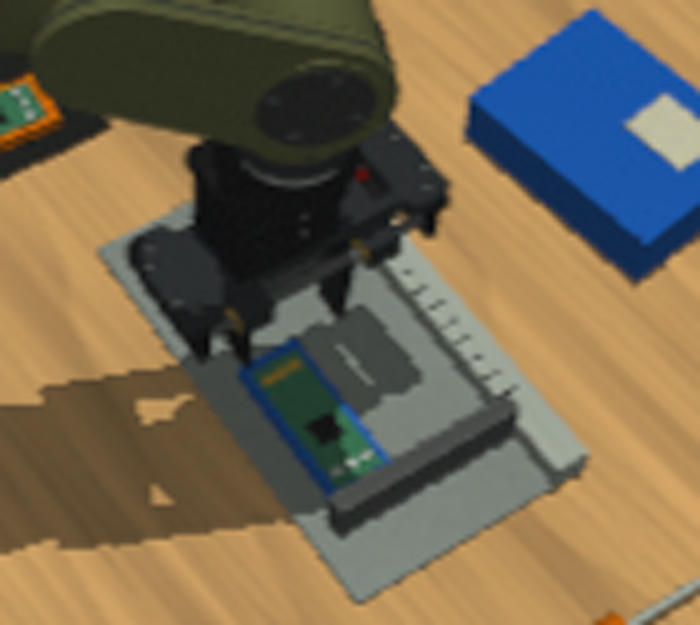

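Fingers straddle the tail end. Grip and lift.

{"op": "move_arm", "data": {
  "series": [0.3,0,-0.2,3,0,0.3,0,-0.2,5.5,0,0.3,0,-0.2,5.9,0,0.3,0,-0.2,5.9,0,-1,0,-0.2,5.9,0,-1,0,-0.2,5.9,0,-1,0,-0.2,5.9,0,-1,0,-0.2,5.9,0,-1,0,-0.2,5.9,0,-1,0,-0.2,3,0,-1,0,-0.2,0,0,-1,0,-0.2,-3,0,-1,0,-0.2,-5,0,-1,0,-0.2,-5,0],
  "newtons": 45
}}

```text
t: 22.6
ee_pos: [481.9, -214.3, 119.9]
eef_rot: [2.31, 2.125, 0.001]
contact_force: [0.0, -0.0, -2.1]
width: 0.461
```

```bash
cat >> h.py <<'E'
RY=-2.0
STOP={'blue':(690.5,275.1),'orange':(687,194.7),'green':(685,114.8)}
def slot(col,dx,dy=0):
    """point in slot frame (dx<0 before the stop)"""
    a=np.radians(RY); c,s=np.cos(a),np.sin(a); x,y=STOP[col]; return x+dx*c-dy*s, y+dx*s+dy*c
E
python3 - <<'E'
from h import *
im=img('side'); crop(im,220,160,360,285,5,'a11.png')
# leading end 100 before stop -> TCP at -(100+94)
go(*slot('blue',-194),115,88)
E
```

```text
shift [49.53 -2.57  0.34] twist -92.8 | at [ 481.1 -213.8  118.4] yaw -4.8 tilt 0.01 w 0.454 F [-0.2  0.6 -1.8] t 22.65
```

View pics/a11.png

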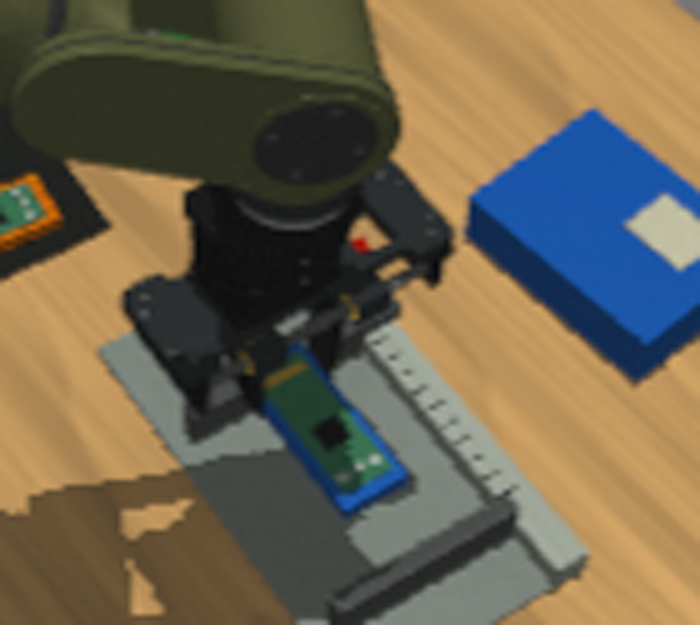

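Blue held flat by its tail end. Moving to the blue slot.

{"op": "move_arm", "data": {
  "series": [-1,49.5,-2.6,0,-92.8,-1,49.5,-2.6,0,-92.8,-1,49.5,-2.6,0,-92.8,-1,49.5,-2.6,0,-92.8,-1,49.5,-2.6,0,-92.8,-1,49.5,-2.6,0,-92.8,-1,49.5,-2.6,0,-92.8,-1,49.5,-2.6,0,-92.8,-1,49.5,-2.6,0,-92.8,-1,49.5,-2.6,0,-92.8,-1,49.5,-2.6,0,-92.8,-1,49.5,-2.6,0,-92.8,-1,49.5,-2.6,0,-92.8,-1,49.5,-2.6,3,-92.8,-1,49.5,-2.6,6,-92.8,-1,49.5,-2.6,6,-92.8,-1,49.5,-2.6,6,-92.8]
}}

```text
t: 24.78
ee_pos: [497.2, 281.7, 59.9]
eef_rot: [0.055, 3.14, 0.001]
contact_force: [0.0, 0.5, -1.8]
width: 0.455
```

```bash
python3 - <<'E'
from h import *
im=img('side'); crop(im,160,90,290,195,6,'a12.png')
t=img('top'); crop(t,100,120,240,240,5,'a12t.png')
go(*slot('blue',-194),31.5,88)
E
```

```text
shift [ 0.12 -0.03  2.91] twist 0.0 | at [497.7 282.1  60.6] yaw 88.0 tilt 0.18 w 0.459 F [ 0.3 -0.  -1.2] t 24.88
```

View pics/a12.png

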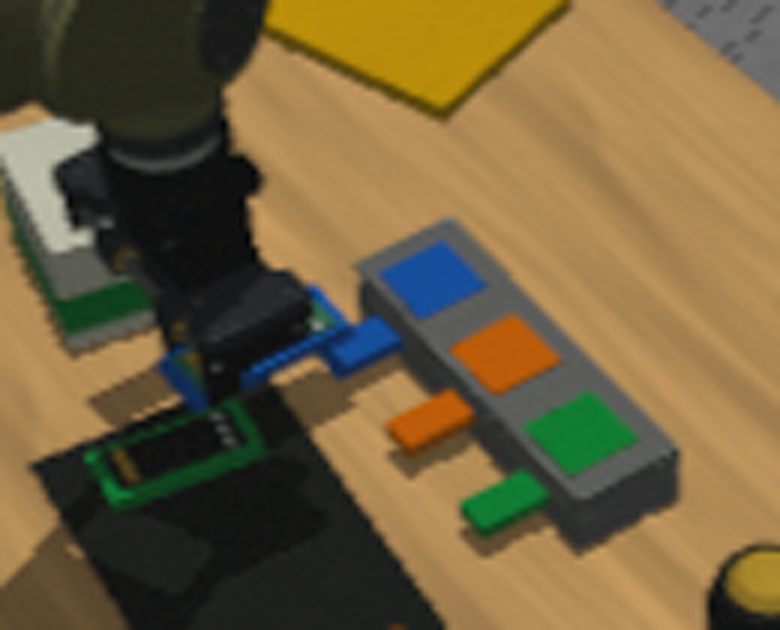

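View pics/a12t.png

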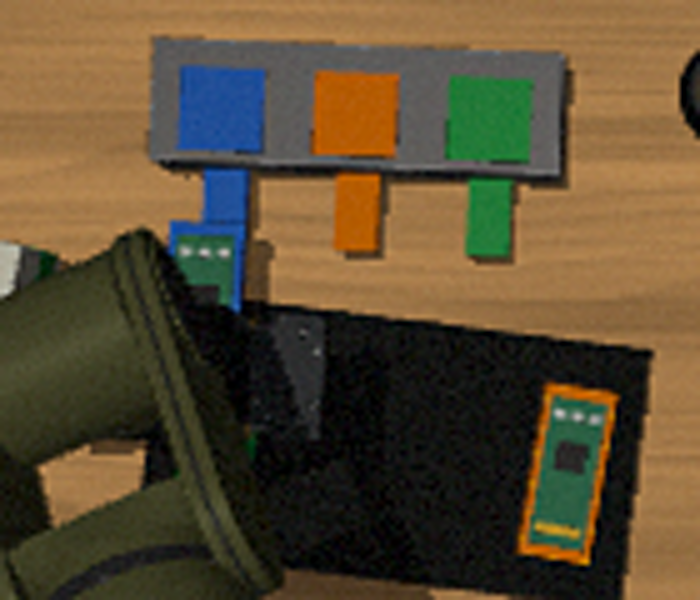

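```bash
python3 - <<'E'
from h import *
for q in [(172,222),(245,226)]: print(plane('top',q[0]/5+100-.4,q[1]/5+120-.4,69).round(1))
print(slot('blue',-100), proj('top',(*slot('blue',-100),69)))
E
```

```text
[588.8 298.7  69. ]
[586.6 256.   69. ]
(np.float64(590.5609172980904), np.float64(278.5899496702501)) (np.float64(140.89481682899535), np.float64(163.42070040482065))
```

Lead end is within 1–3 mm of the plan. Descend, then slide in slowly.

{"op": "move_arm", "data": {
  "series": [-1,0,0,1.5,0,-1,0,0,2.6,0,-1,0,0,2.9,0,-1,0,0,2.9,0,-1,-1.5,0,2.9,0,-1,-3,0,2.9,0,-1,-4,0,2.9,0,-1,-5,0,2.9,0,-1,-5,0,2.9,0,-1,-5,0,2.9,0]
}}

```text
t: 26.12
ee_pos: [546.5, 279.8, 29.7]
eef_rot: [0.054, 3.141, 0.0]
contact_force: [0.5, -0.3, -0.2]
width: 0.453
```

```bash
python3 - <<'E'
from h import *
im=img('side'); crop(im,160,90,290,195,6,'a13.png')
go(*slot('blue',-94),31.0,88)
E
```

```text
shift [-5.02  0.02 -0.13] twist 0.0 | at [546.3 279.9  29.7] yaw 88.0 tilt 0.02 w 0.458 F [ 0.9 -0.2 -0.4] t 26.18
```

View pics/a13.png

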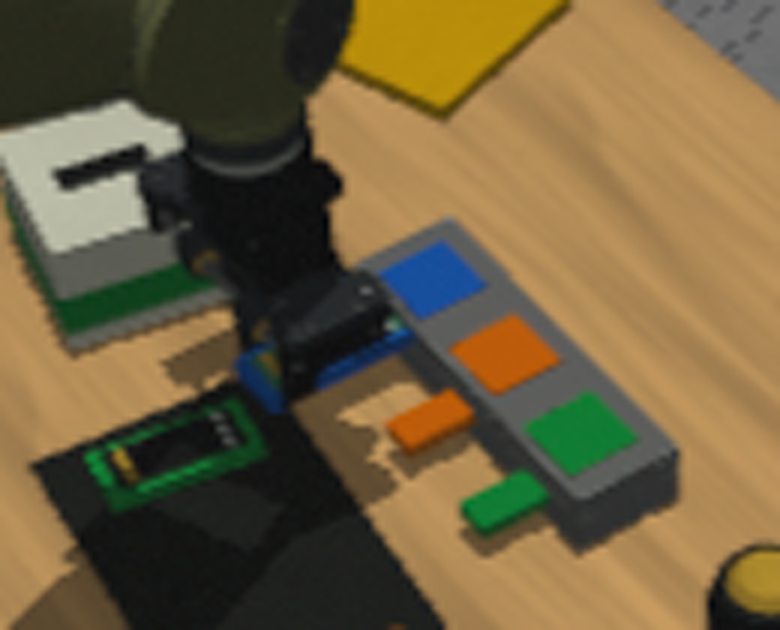

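The module is entering the mouth without force. Continue in.

{"op": "move_arm", "data": {
  "series": [-1,-1,0,0,0,-1,-2,0,0,0,-1,-3,0,0,0,-1,-3.8,0,0,0,-1,-4.3,0,0,0,-1,-4.6,0,0,0,-1,-4.6,0,0,0]
}}

```text
t: 27.05
ee_pos: [592.9, 278.3, 29.7]
eef_rot: [0.054, 3.14, 0.0]
contact_force: [0.7, 0.1, 0.8]
width: 0.454
```

```bash
python3 - <<'E'
from h import *
im=img('side'); crop(im,160,90,290,195,6,'a14.png')
go(*slot('blue',-94),31.0,88)
E
```

```text
shift [-0.37  0.02 -0.13] twist 0.0 | at [592.8 278.3  29.7] yaw 88.0 tilt 0.07 w 0.459 F [ 0.7 -0.1 -0.5] t 27.1
```

View pics/a14.png

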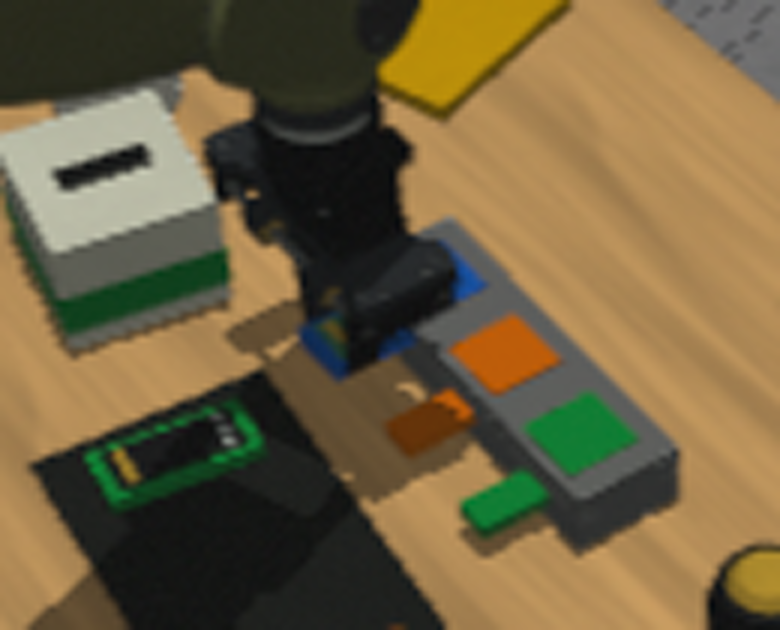

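{"op": "move_arm", "data": {
  "series": [-1,-0.2,0,0,0,-1,-0.4,0,0,0,-1,-0.5,0,0,0,-1,-0.5,0,0,0]
}}

```text
t: 27.6
ee_pos: [597.4, 278.2, 29.7]
eef_rot: [0.054, 3.141, 0.0]
contact_force: [-1.8, -0.6, 1.4]
width: 0.454
```

{"op": "move_arm", "data": {
  "series": [-1,-0.15,0,0,0,-1,-0.3,0,0,0,-1,-0.3,0,0,0]
}}

```text
t: 27.98
ee_pos: [599.6, 278.1, 29.7]
eef_rot: [-0.054, -3.139, 0.0]
contact_force: [-5.2, 0.5, 4.8]
width: 0.455
```

{"op": "move_arm", "data": {
  "series": [-1,-0.15,0,0,0,-1,-0.3,0,0,0,-1,-0.3,0,0,0]
}}

```text
t: 28.35
ee_pos: [599.6, 278.1, 29.7]
eef_rot: [-0.054, -3.132, 0.002]
contact_force: [-14.9, -0.6, 11.4]
width: 0.453
```

Stalled at x = 599.6 with 15 N, so it is home. Relax, release, rise.

{"op": "move_arm", "data": {
  "series": [-1,0.4,0,0,0,-0.5,0.4,0,0,0,0.2,0.4,0,0,0,0.2,0.4,0,0,0,0.2,0.4,0,0,0,0.2,0.4,0,-2,0,0.2,0.4,0,-6,0,0.2,0.4,0,-11,0,0.2,2,-7,-11,0,0.2,6,-15,-11,0,0.2,6,-18,-11,0,0.2,6,-18,-11,0]
}}

```text
t: 29.85
ee_pos: [536.7, 97.2, 141.2]
eef_rot: [0.061, 3.139, -0.0]
contact_force: [0.2, 1.2, -0.4]
width: 0.599
```

```bash
python3 - <<'E'
from h import *
im=img('side'); crop(im,160,90,290,225,5,'a15.png')
t=img('top'); crop(t,100,110,240,240,5,'a15t.png')
for n,i,box,bx in(('top',t,(130,148,160,185),(195,180,235,245)),('side',im,(195,130,232,165),(180,180,250,235))):
  for b in blobs(i,'blue',box)[1]: print(n,'blue',rect(n,b,37))
  for b in blobs(i,'orange',bx,smin=170,vmin=120)[1]: print(n,'orange',rect(n,b,14))
go(444,70,120,80.5)
E
```

```text
top blue [601.4 271.6  48.4  44.9   0.8]
side blue [584.  268.5  56.5  23.9  75.1]
shift [ 9.28 -3.31  2.1 ] twist 7.4 | at [537.8  99.7 141.3] yaw 87.9 tilt 0.15 w 0.604 F [-0.7 -0.4  0.3] t 29.95
```

View pics/a15.png

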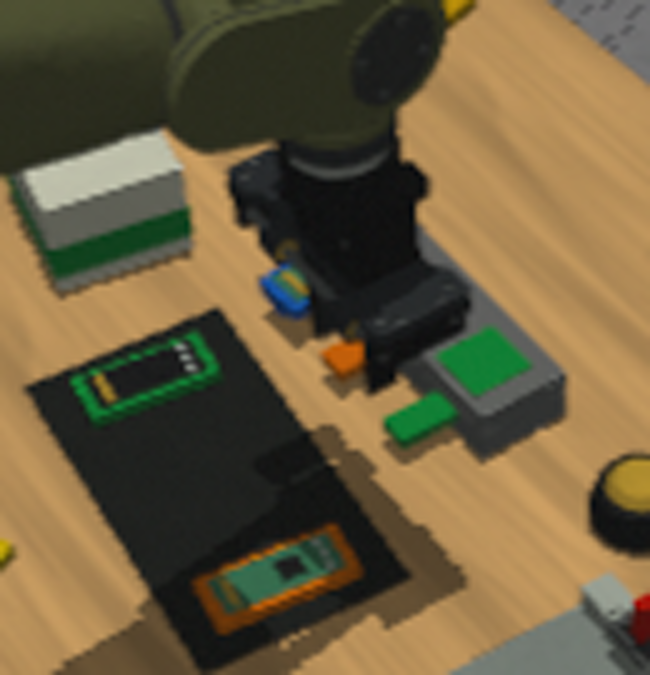

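View pics/a15t.png

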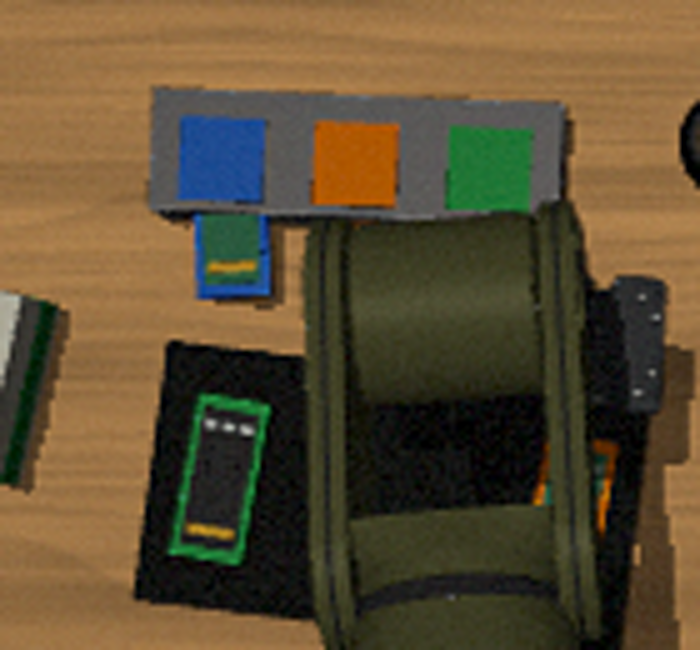

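```bash
python3 - <<'E'
from h import *
t=img('top')
m,bs=blobs(t,'blue',(130,154,160,185))
for b in bs: print(b[:,0].min(0),b[:,0].max(0),rect('top',b,37))
for r in range(154,172,3):
    c=np.where(m[r])[0]; print(r,[plane('top',u,r,37).round(1)[1] for u in(c.min()-.5,c.max()+.5)])
m,bs=blobs(t,'blue',(130,130,160,152)); 
for b in bs: print(b[:,0].min(0),b[:,0].max(0),rect('top',b,46))
im=img('side'); crop(im,185,100,260,160,8,'a16.png')
m,bs=blobs(im,'orange',(180,180,240,235),smin=120,vmin=60)
for b in bs: print(rect('side',b,14),b[:,0].min(0),b[:,0].max(0))
E
```

```text
[139 154] [153 169] [599.9 270.   45.3  41.9   0.8]
154 [np.float64(292.8), np.float64(247.9)]
157 [np.float64(292.7), np.float64(247.8)]
160 [np.float64(292.5), np.float64(247.6)]
163 [np.float64(292.4), np.float64(247.5)]
166 [np.float64(289.2), np.float64(247.4)]
169 [np.float64(289.1), np.float64(271.2)]
[135 133] [152 150] [659.2 275.2  50.5  50.4  87.4]
[440.5  66.9 108.4  54.6  -9.6] [199 195] [231 216]
[404.2  52.6 210.3 171.  -37.4] [180 193] [239 234]
[525.1  87.9  87.4  49.6  54.3] [225 180] [239 199]
```

View pics/a16.png

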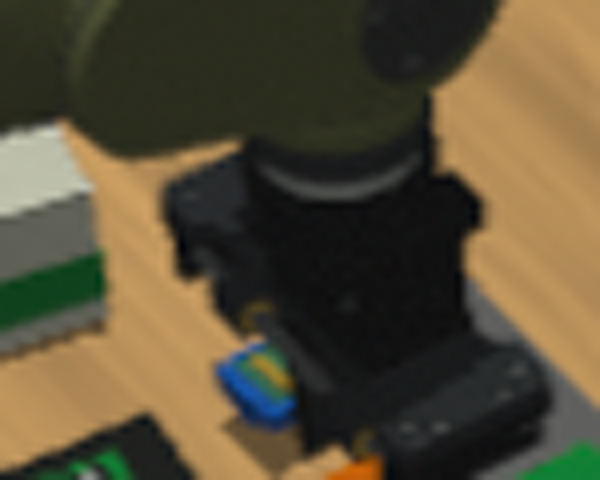

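Blue is home lengthwise, but its protruding end sits about 7 mm to the −y side (y ≈ 270 against 278 on the slot axis). I'll regrip it to centre it before going on.

```bash
python3 - <<'E'
from h import *
print(slot('blue',-92)); go(599,278.2,30,88)
E
```

```text
(np.float64(598.5560439142432), np.float64(278.3107536966301))
shift [-5.48 17.92 11.09] twist 0.1 | at [538.  100.9 140.7] yaw 88.1 tilt 0.1 w 0.598 F [-0.5  0.4 -0.7] t 30.05
```

{"op": "move_arm", "data": {
  "series": [0.7,-5.5,17.9,0,0,0.7,-5.5,17.9,0,0,0.7,-5.5,17.9,0,0,0.7,-5.5,17.9,0,0,0.7,-5.5,17.9,0,0,0.7,-5.5,17.9,5,0,0.7,-5.5,17.9,9,0,0.7,-5.5,17.9,11,0,0.7,-5.5,17.9,11,0,0.7,-5.5,17.9,11,0,-1,-5.5,17.9,11,0,-1,-5.5,17.9,11,0,-1,-5.5,17.9,11,0,-1,-5.5,17.9,11,0,-1,-5.5,17.9,11,0,-1,-5.5,17.9,11,0],
  "newtons": 20
}}

```text
t: 32.05
ee_pos: [598.3, 277.0, 29.7]
eef_rot: [-0.054, -3.141, 0.0]
contact_force: [-0.9, 0.0, 1.6]
width: 0.462
```

```bash
python3 - <<'E'
from h import *
go(599,278.2,30,88)
im=img('side'); crop(im,165,90,265,165,8,'a17.png')
E
```

```text
shift [-0.07  0.12 -0.03] twist 0.0 | at [598.3 277.   29.7] yaw 88.0 tilt 0.02 w 0.462 F [-0.9  0.   1.6] t 32.05
```

View pics/a17.png

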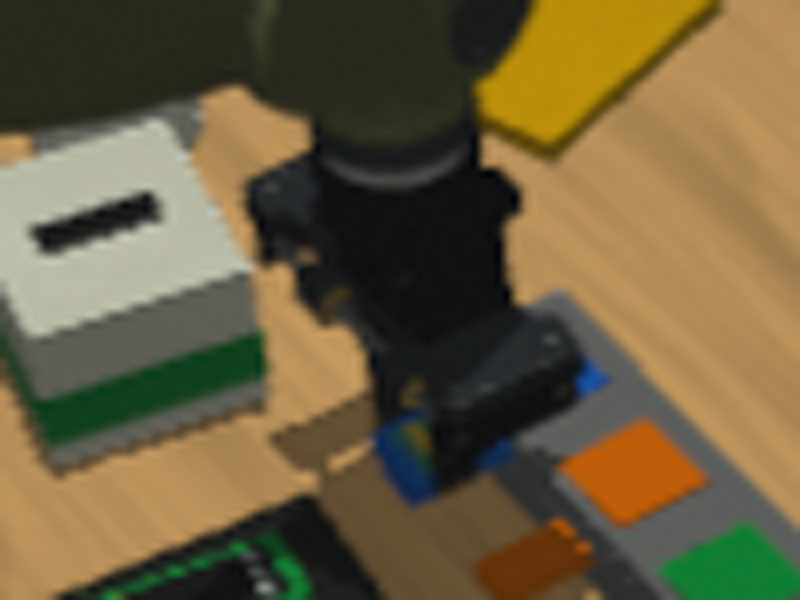

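{"op": "move_arm", "data": {
  "series": [-1,-0.2,0.1,0,0,-1,-0.2,0.1,0,0,-1,0,0.1,0,0,0.3,0,0.1,0,0,0.3,0,0.1,0,0,0.3,0,0.1,0,0,0.3,0,0.1,0,0,0.3,0,0.1,-4,0,0.3,0,0.1,-9,0,0.3,0,0.1,-11,0,0.3,0,0.1,-11,0,0.3,0,0.1,-11,0]
}}

```text
t: 33.6
ee_pos: [597.1, 277.6, 137.1]
eef_rot: [-0.054, -3.138, 0.002]
contact_force: [-0.0, -0.3, -0.9]
width: 0.649
```

```bash
python3 - <<'E'
from h import *
go(444,70,140,80.5)
im=img('side'); crop(im,165,90,265,165,8,'a18.png')
E
```

```text
shift [ 14.59 -21.27  -0.21] twist 7.5 | at [597.1 277.6 137.1] yaw 88.0 tilt 0.21 w 0.649 F [-0.  -0.3 -0.9] t 33.6
```

View pics/a18.png

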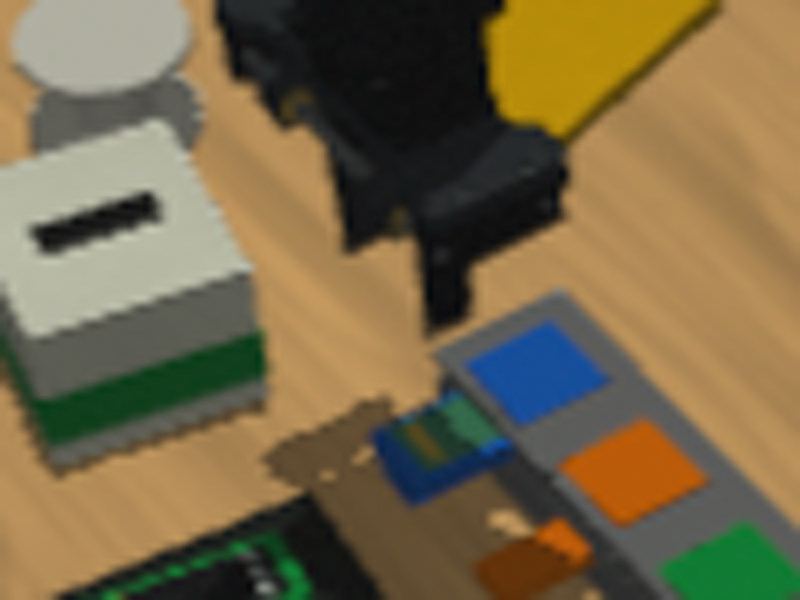

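{"op": "move_arm", "data": {
  "series": [0.6,14.6,-21.3,0,7.5,0.6,14.6,-21.3,0,7.5,0.6,14.6,-21.3,0,7.5,0.6,14.6,-21.3,0,7.5,0.6,14.6,-21.3,0,7.5,0.6,14.6,-21.3,0,7.5,0.6,14.6,-21.3,0,7.5,0.6,14.6,-21.3,4,7.5,0.6,14.6,-21.3,7,7.5,0.6,14.6,-21.3,7,7.5,0.6,14.6,-21.3,7,7.5]
}}

```text
t: 35.02
ee_pos: [446.2, 70.8, 70.7]
eef_rot: [0.258, 3.13, 0.0]
contact_force: [0.4, -0.4, -0.0]
width: 0.798
```

```bash
python3 - <<'E'
from h import *
t=img('top'); im=img('side')
m,bs=blobs(t,'blue',(130,154,160,185))
for b in bs: print(b[:,0].min(0),b[:,0].max(0),rect('top',b,37))
crop(t,120,115,240,245,5,'a19t.png'); crop(im,170,140,270,235,6,'a19.png')
for b in blobs(im,'green',(190,180,250,230))[1]: print('side or-int',rect('side',b,14))
go(443.3,69.9,6.5,80.4)
E
```

```text
[137 154] [151 168] [6.012e+02 2.761e+02 4.220e+01 4.210e+01 3.000e-01]
shift [ 0.34 -0.13  6.49] twist 0.2 | at [446.6  70.6  71.4] yaw 80.6 tilt 0.17 w 0.799 F [ 0.4  0.6 -0.2] t 35.12
```

View pics/a19t.png

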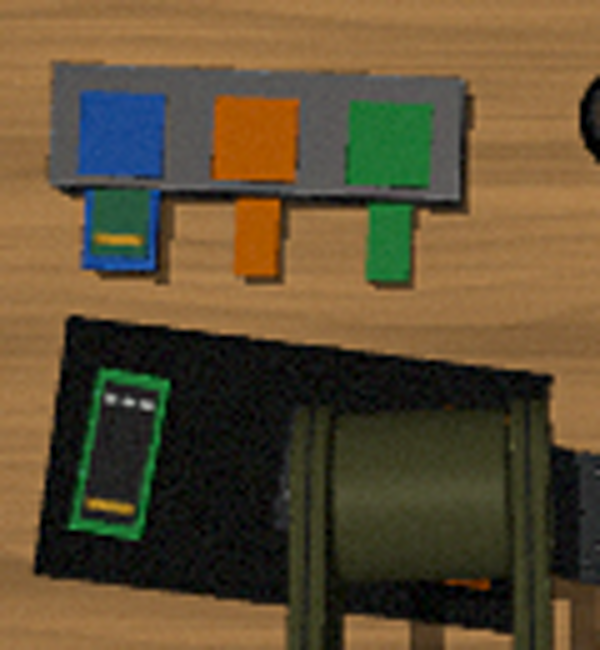

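View pics/a19.png

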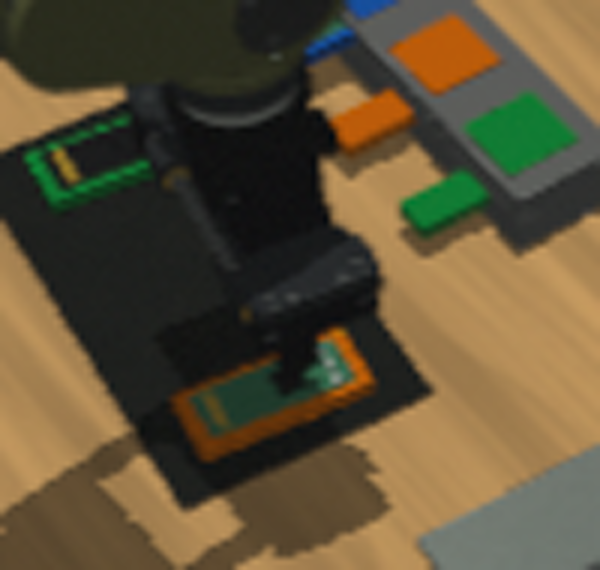

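Blue is now centred (y ≈ 276 at the tail). Orange sits unmoved under the gripper at side px (216,206). Grasp it.

{"op": "move_arm", "data": {
  "series": [0.6,0.3,-0.1,3,0.2,0.6,0.3,-0.1,6,0.2,0.6,0.3,-0.1,6.4,0.2,0.6,0.3,-0.1,6.4,0.2,-1,0.3,-0.1,6.4,0.2,-1,0.3,-0.1,6.4,0.2,-1,0.3,-0.1,6.4,0.2,-1,0.3,-0.1,6.4,0.2,-1,0.3,-0.1,6.4,0.2,-1,0.3,-0.1,6.4,0.2,-1,0.3,-0.1,2,0.2,-1,0.3,-0.1,-3,0.2,-1,0.3,-0.1,-4,0.2,-1,0.3,-0.1,-4,0.2,-1,0.3,-0.1,-4,0.2],
  "newtons": 40
}}

```text
t: 37.0
ee_pos: [440.3, 69.7, 107.3]
eef_rot: [-0.264, -3.126, 0.001]
contact_force: [0.2, 0.7, -2.1]
width: 0.459
```

```bash
python3 - <<'E'
from h import *
go(*calp(0,66),80,-4.75)
crop(img('side'),170,120,290,225,5,'a20.png')
E
```

```text
shift [ -9.11 -30.06   2.71] twist 85.1 | at [440.3  69.7 107.3] yaw 80.3 tilt 0.24 w 0.459 F [ 0.2  0.7 -2.1] t 37.0
```

View pics/a20.png

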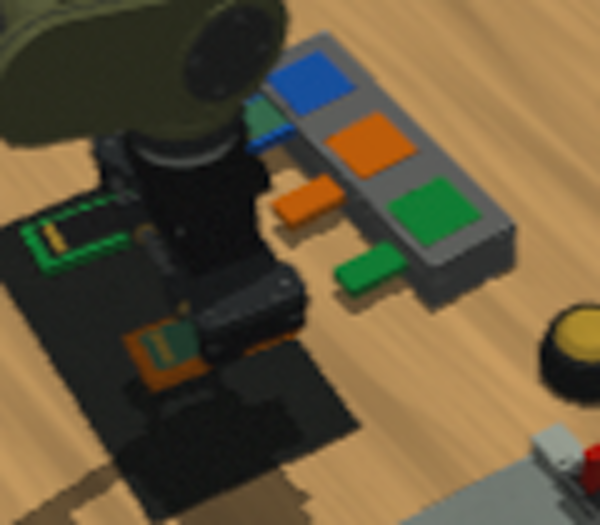

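Orange is held. Move over the caliper.

{"op": "move_arm", "data": {
  "series": [-1,-9.1,-30,0,85.1,-1,-9.1,-30,0,85.1,-1,-9.1,-30,0,85.1,-1,-9.1,-30,0,85.1,-1,-9.1,-30,0,85.1,-1,-9.1,-30,0,85.1,-1,-9.1,-30,0,85.1,-1,-9.1,-30,0,85.1,-1,-9.1,-30,0,85.1,-1,-9.1,-30,0,85.1,-1,-9.1,-30,2,85.1,-1,-9.1,-30,3,85.1,-1,-9.1,-30,3,85.1,-1,-9.1,-30,3,85.1]
}}

```text
t: 38.8
ee_pos: [481.4, -241.3, 79.7]
eef_rot: [2.312, 2.127, 0.0]
contact_force: [-0.5, -0.3, -1.1]
width: 0.46
```

```bash
python3 - <<'E'
from h import *
go(*calp(0,65),11,-4.75)
crop(img('side'),220,180,360,305,5,'a21.png')
E
```

```text
shift [-0.17 -0.18  6.87] twist -0.0 | at [ 481.4 -241.3   79.7] yaw -4.8 tilt 0.0 w 0.46 F [-0.5 -0.3 -1.1] t 38.8
```

View pics/a21.png

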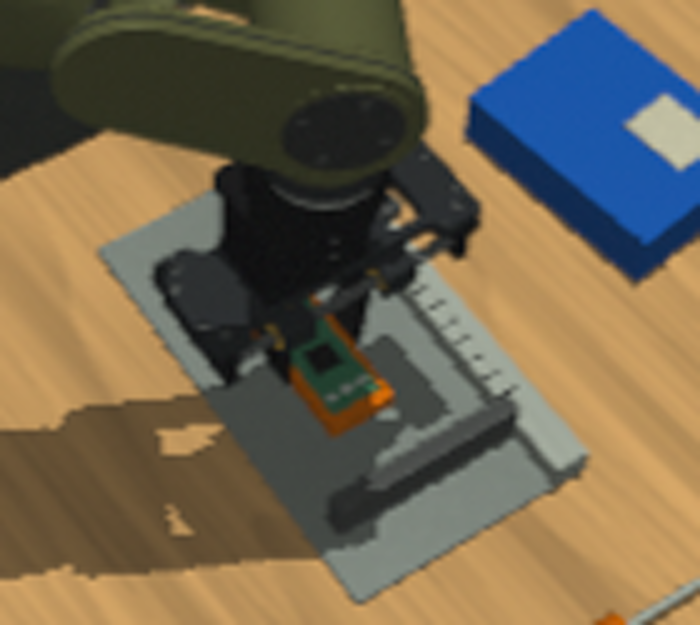

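{"op": "move_arm", "data": {
  "series": [-1,-0.2,-0.2,4,0,-1,-0.2,-0.2,6,0,-1,-0.2,-0.2,6.8,0,-1,-0.2,-0.2,6.9,0,-1,-0.2,-0.2,6.9,0,-0.5,-0.2,-0.2,6.9,0,0.3,-0.2,-0.2,6.9,0,0.3,-0.2,-0.2,6.9,0,0.3,-0.2,-0.2,6.9,0,0.3,-0.2,-0.2,6.9,0,0.3,-0.2,-0.2,5,0,0.3,-0.2,-0.2,0,0,0.3,-0.2,-0.2,-5,0,0.3,-0.2,-0.2,-5,0,0.3,-0.2,-0.2,-5,0]
}}

```text
t: 40.72
ee_pos: [479.1, -243.1, 130.2]
eef_rot: [2.311, 2.127, 0.0]
contact_force: [0.3, 0.6, -0.5]
width: 0.65
```

```bash
python3 - <<'E'
from h import *
go(603,-133.8,130,85.25)
im=img('side'); crop(im,220,180,360,305,5,'a22.png')
h=hsv(im)
for b in blobs(im,'green',(230,190,320,300))[1]: print(rect('side',b,18))
E
```

```text
shift [11.92 11.44  0.02] twist -90.0 | at [ 479.1 -243.1  130.2] yaw -4.8 tilt 0.04 w 0.65 F [ 0.3  0.6 -0.5] t 40.73
[ 479.4 -244.4   59.5   27.3   85.9]
```

View pics/a22.png

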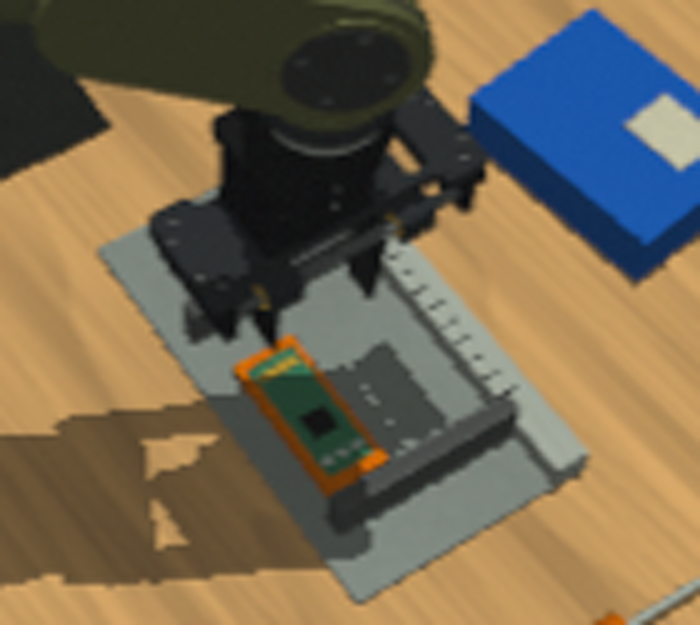

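Orange lies square. Go to the tab and grip it.

{"op": "move_arm", "data": {
  "series": [0,11.7,11.4,0,-90,0,11.7,11.4,0,-90,0,11.7,11.4,0,-90,0,11.7,11.4,0,-90,0,11.7,11.4,0,-90,0,11.7,11.4,0,-90,0,11.7,11.4,0,-90,0,11.7,11.4,0,-90,0,11.7,11.4,0,-90,0,11.7,11.4,0,-90,0,11.7,11.4,0,-90,0,11.7,11.4,4,-90,0,11.7,11.4,8,-90,0,11.7,11.4,8,-90,-1,11.7,11.4,8,-90,-1,11.7,11.4,8,-90,-1,11.7,11.4,8,-90,-1,11.7,11.4,8,-90,-1,11.7,11.4,8,-90],
  "newtons": 15
}}

```text
t: 43.15
ee_pos: [603.1, -135.9, 50.7]
eef_rot: [0.131, 3.137, 0.0]
contact_force: [0.0, 1.0, 3.5]
width: 0.125
```

```bash
python3 - <<'E'
from h import *
go(*calp(115,106+35.8),49,85.25)
E
```

```text
shift [-0.07 -4.01  0.16] twist -0.0 | at [ 603.1 -135.9   50.7] yaw 85.2 tilt 0.08 w 0.125 F [0.  1.  3.5] t 43.15
```

{"op": "move_arm", "data": {
  "series": [-1,0,-0.8,0,0,-1,0,-1.6,0,0,-1,0,-2.4,0,0,-1,0,-3,0,0,-1,0,-3.4,0,0,-1,0,-3.7,0,0,-1,0,-3.8,0,0,-1,0,-3.9,0,0,-1,0,-4,0,0,-1,0,-4,0,0]
}}

```text
t: 44.4
ee_pos: [599.6, -175.8, 50.6]
eef_rot: [0.132, 3.138, 0.002]
contact_force: [-1.1, 4.2, 6.0]
width: 0.128
```

{"op": "move_arm", "data": {
  "series": [-1,0,-0.1,0,0,-1,0,-0.2,0,0,-1,0,-0.3,0,0,-1,0,-0.3,0,0]
}}

```text
t: 44.9
ee_pos: [599.6, -175.9, 50.6]
eef_rot: [0.132, 3.138, 0.01]
contact_force: [-0.7, 13.9, 7.9]
width: 0.126
```

Stalled at 13.9 N. Hold, then view while pressed.

{"op": "move_arm", "data": {
  "series": [-1,0,-0.05,0,0,-1,0,-0.05,0,0,-1,0,-0.05,0,0,-1,0,-0.05,0,0,-1,0,-0.05,0,0,-1,0,-0.05,0,0]
}}

```text
t: 45.65
ee_pos: [599.6, -175.9, 50.6]
eef_rot: [0.132, 3.138, 0.011]
contact_force: [0.8, 14.2, 8.0]
width: 0.124
```

```bash
python3 - <<'E'
from h import *
crop(img('side'),220,180,360,305,5,'a23.png')
E
```

```text
(no output)
```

View pics/a23.png

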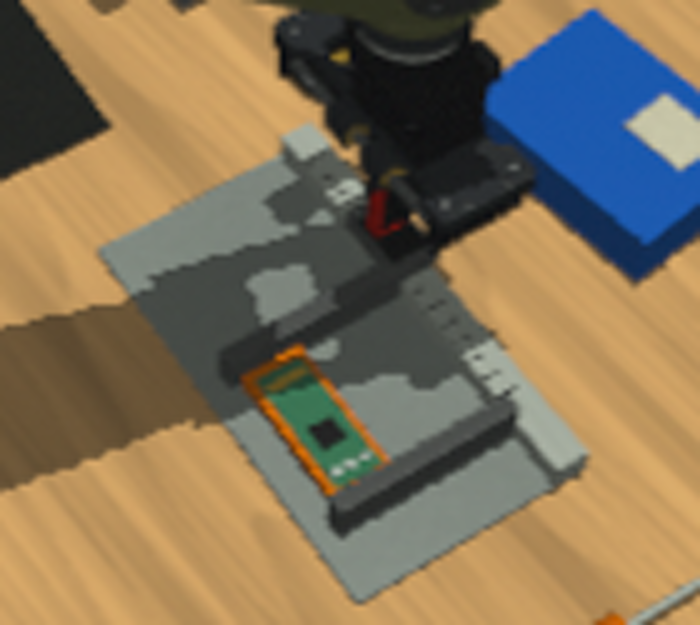

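Orange is nipped squarely (side px (284,264)). Open up.

{"op": "move_arm", "data": {
  "series": [-1,0,0.7,0,0,-1,0,1.5,0,0,-1,0,2.5,0,0,-1,0,3.5,0,0,-1,0,4.3,0,0,-1,0,4.3,0,0,-1,0,4.3,0,0,-0.5,0,4.3,0,0,0,0,4.3,0,0,0,0,4.3,0,0,0,0,4.3,-4,0,0,0,4.3,-8,0,0,0,4.3,-8,0,0,0,4.3,-8,0]
}}

```text
t: 47.45
ee_pos: [601.9, -136.4, 128.8]
eef_rot: [-0.131, -3.138, -0.0]
contact_force: [0.6, -0.5, -0.3]
width: 0.5
```

```bash
python3 - <<'E'
from h import *
im=img('side')
for b in blobs(im,'green',(230,190,320,300))[1]: print(rect('side',b,18))
go(*calp(0,53+35.5),69,-4.75)
E
```

```text
[ 477.8 -253.6   60.6   28.6   84.3]
shift [11.25 -9.3   5.92] twist 90.0 | at [ 601.4 -136.2  127.9] yaw 85.2 tilt 0.16 w 0.499 F [ 0.3  0.5 -1.1] t 47.5
```

{"op": "move_arm", "data": {
  "series": [0.3,11.3,-9.4,0,90,0.3,11.3,-9.4,0,90,0.3,11.3,-9.4,0,90,0.3,11.3,-9.4,0,90,0.3,11.3,-9.4,0,90,0.3,11.3,-9.4,0,90,0.3,11.3,-9.4,0,90,0.3,11.3,-9.4,0,90,0.3,11.3,-9.4,0,90,0.3,11.3,-9.4,3,90,0.3,11.3,-9.4,6,90,0.3,11.3,-9.4,6,90,0.3,11.3,-9.4,6,90]
}}

```text
t: 49.12
ee_pos: [482.0, -220.7, 69.7]
eef_rot: [-2.312, -2.127, 0.0]
contact_force: [-0.0, 0.0, -0.2]
width: 0.65
```

```bash
python3 - <<'E'
from h import *
go(*calp(0,88.5),9,-4.75)
im=img('side'); crop(im,220,180,360,305,5,'a24.png')
E
```

```text
shift [ 0.12 -0.06  6.07] twist -0.0 | at [ 482.  -220.7   69.7] yaw -4.8 tilt 0.03 w 0.65 F [-0.   0.  -0.2] t 49.12
```

View pics/a24.png

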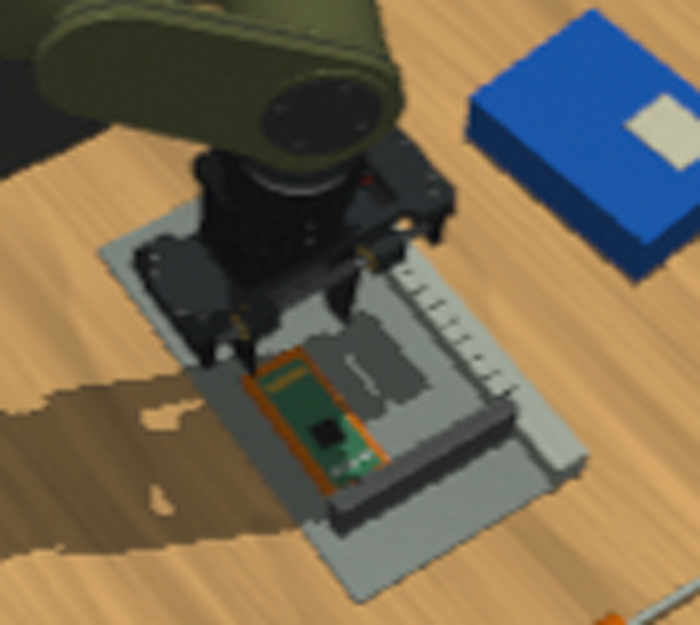

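{"op": "move_arm", "data": {
  "series": [0.3,0.1,-0.1,3,0,0.3,0.1,-0.1,5.5,0,0.3,0.1,-0.1,6,0,0.3,0.1,-0.1,6,0,-1,0.1,-0.1,6,0,-1,0.1,-0.1,6,0,-1,0.1,-0.1,6,0,-1,0.1,-0.1,6,0,-1,0.1,-0.1,6,0,-1,0.1,-0.1,3,0,-1,0.1,-0.1,0,0,-1,0.1,-0.1,-3,0,-1,0.1,-0.1,-5,0,-1,0.1,-0.1,-5,0,-1,0.1,-0.1,-5,0],
  "newtons": 45
}}

```text
t: 51.05
ee_pos: [480.3, -219.2, 118.2]
eef_rot: [-2.31, -2.125, 0.001]
contact_force: [-0.1, -0.2, -1.8]
width: 0.457
```

```bash
python3 - <<'E'
from h import *
im=img('side'); crop(im,220,160,360,285,5,'a25.png')
go(*slot('orange',-190),60,88)
E
```

```text
shift [42.03 -1.78  5.85] twist -92.8 | at [ 480.1 -219.1  117.9] yaw -4.8 tilt 0.17 w 0.46 F [ 0.6 -0.3 -0.9] t 51.1
```

View pics/a25.png

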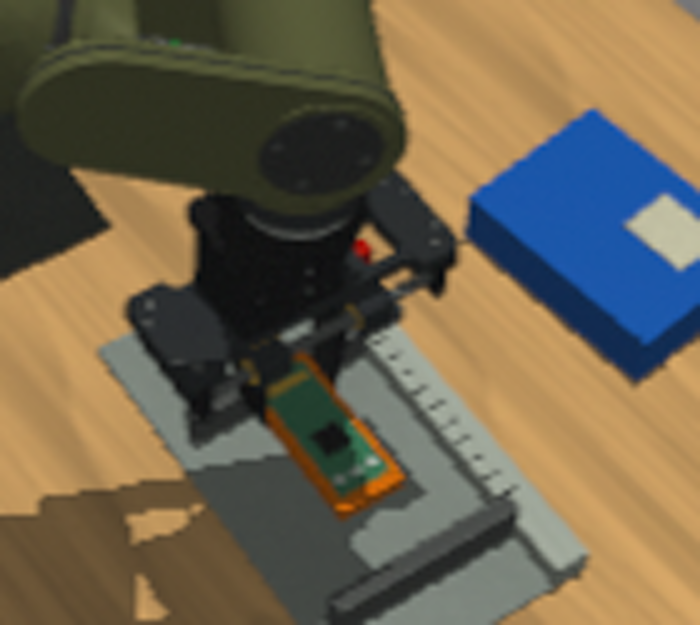

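Held flat. To the orange slot.

{"op": "move_arm", "data": {
  "series": [-1,42,-1.8,0,-92.8,-1,42,-1.8,0,-92.8,-1,42,-1.8,0,-92.8,-1,42,-1.8,0,-92.8,-1,42,-1.8,0,-92.8,-1,42,-1.8,0,-92.8,-1,42,-1.8,0,-92.8,-1,42,-1.8,0,-92.8,-1,42,-1.8,0,-92.8,-1,42,-1.8,0,-92.8,-1,42,-1.8,0,-92.8,-1,42,-1.8,0,-92.8,-1,42,-1.8,3,-92.8,-1,42,-1.8,5.8,-92.8,-1,42,-1.8,5.8,-92.8,-1,42,-1.8,5.8,-92.8,-1,42,-1.8,5.8,-92.8]
}}

```text
t: 53.22
ee_pos: [499.3, 200.7, 63.4]
eef_rot: [0.054, 3.138, 0.001]
contact_force: [-0.9, 0.5, -0.8]
width: 0.457
```

```bash
python3 - <<'E'
from h import *
im=img('side'); crop(im,170,90,290,195,6,'a26.png')
t=img('top'); crop(t,100,120,240,240,5,'a26t.png')
go(*slot('orange',-190),31,88)
p=proj('top',(*slot('orange',-102),69)); print((p[0]+.4-100)*5,(p[1]+.4-120)*5)
E
```

```text
shift [0.2  0.06 3.2 ] twist 0.0 | at [499.  200.6  63. ] yaw 88.0 tilt 0.14 w 0.459 F [-0.5 -0.4 -0.8] t 53.33
343.7368471375679 229.1621628918348
```

View pics/a26.png

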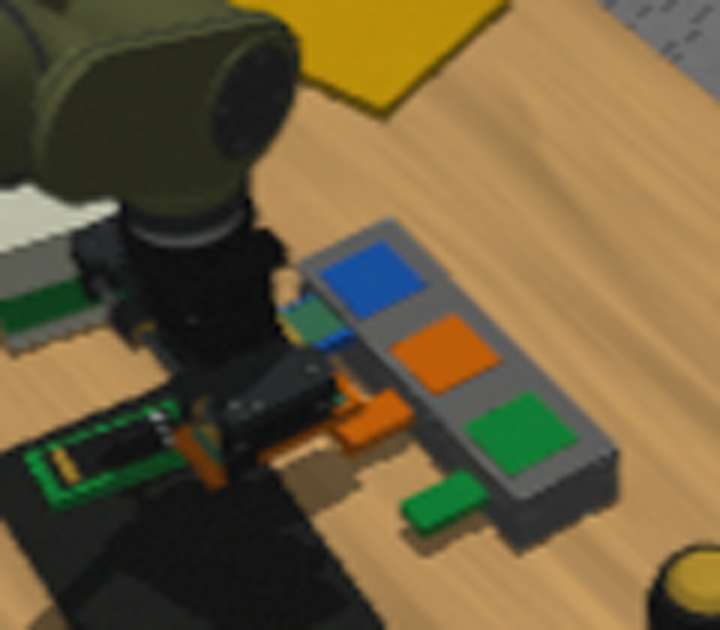

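View pics/a26t.png

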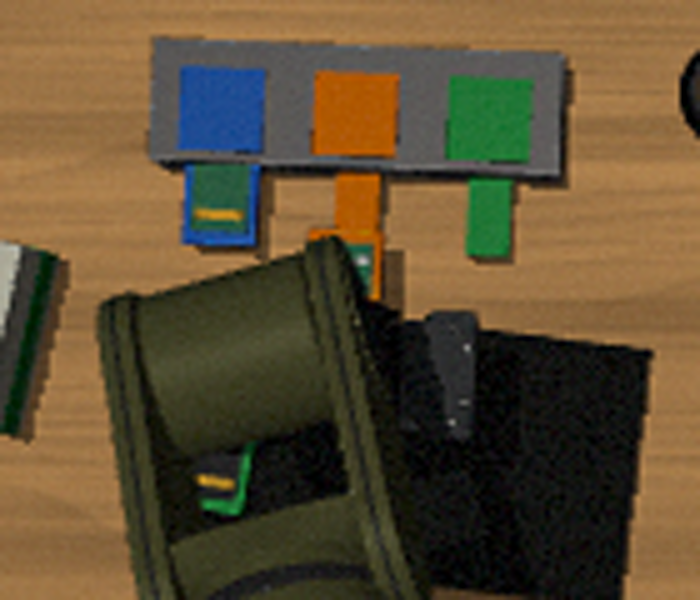

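Front end at crop (346,231), against (344,229) predicted, so it is aligned. Lower and slide.

{"op": "move_arm", "data": {
  "series": [-1,0,0,1.5,0,-1,0,0,2.8,0,-1,0,0,3.3,0,-1,0,0,3.3,0,-1,-1.5,0,3.3,0,-1,-3,0,3.3,0,-1,-4,0,3.3,0,-1,-5,0,3.3,0,-1,-5,0,3.3,0]
}}

```text
t: 54.45
ee_pos: [549.8, 198.6, 29.1]
eef_rot: [0.054, 3.139, 0.001]
contact_force: [1.8, 0.1, 1.6]
width: 0.458
```

```bash
python3 - <<'E'
from h import *
im=img('side'); crop(im,170,90,290,195,6,'a27.png')
go(*slot('orange',-88),30,88)
E
```

```text
shift [-4.96  0.08 -0.08] twist 0.0 | at [549.4 198.7  29.1] yaw 88.0 tilt 0.15 w 0.459 F [ 1.  -0.9  1. ] t 54.5
```

View pics/a27.png

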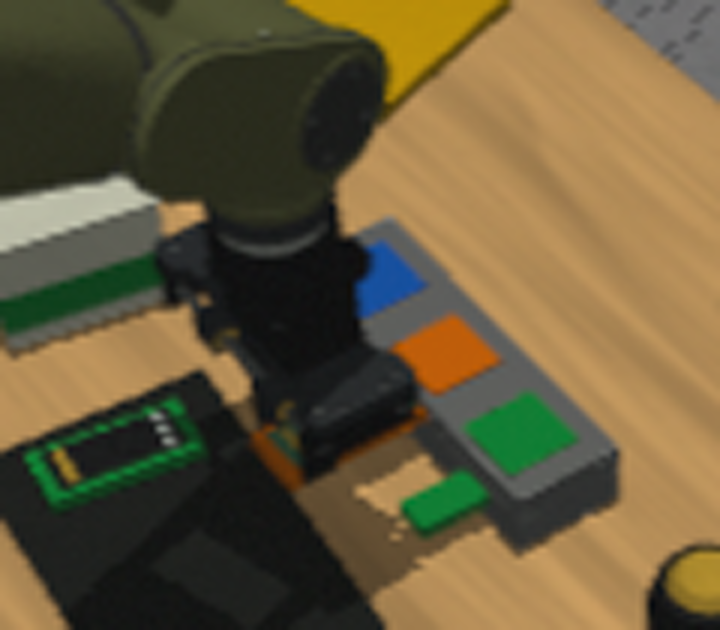

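{"op": "move_arm", "data": {
  "series": [-1,-1,0.1,-0.1,0,-1,-2,0.1,-0.1,0,-1,-3,0.1,-0.1,0,-1,-3.9,0.1,-0.1,0,-1,-4.5,0.1,-0.1,0,-1,-4.8,0.1,-0.1,0,-1,-5,0.1,-0.1,0,-1,-5,0.1,-0.1,0]
}}

```text
t: 55.5
ee_pos: [598.3, 197.9, 29.7]
eef_rot: [0.054, 3.141, 0.0]
contact_force: [-1.6, -0.6, 2.5]
width: 0.46
```

{"op": "move_arm", "data": {
  "series": [-1,-0.15,0,0,0,-1,-0.3,0,0,0,-1,-0.45,0,0,0,-1,-0.45,0,0,0]
}}

```text
t: 56.0
ee_pos: [602.6, 197.8, 29.7]
eef_rot: [-0.054, -3.141, -0.0]
contact_force: [-2.1, -0.9, 3.8]
width: 0.456
```

{"op": "move_arm", "data": {
  "series": [-1,-0.15,0,0,0,-1,-0.3,0,0,0,-1,-0.3,0,0,0]
}}

```text
t: 56.38
ee_pos: [602.7, 197.8, 29.7]
eef_rot: [-0.054, -3.134, 0.001]
contact_force: [-12.3, -0.4, 12.4]
width: 0.453
```

{"op": "move_arm", "data": {
  "series": [-1,-0.15,0,0,0,-1,-0.2,0,0,0,-1,-0.2,0,0,0]
}}

```text
t: 56.75
ee_pos: [602.7, 197.7, 29.6]
eef_rot: [-0.054, -3.129, 0.002]
contact_force: [-18.8, -0.1, 15.7]
width: 0.458
```

Home (stalled at 602.7). Relax, release, rise straight up.

{"op": "move_arm", "data": {
  "series": [-1,0.5,0,0,0,-1,0.5,0,0,0,0.3,0.5,0,0,0,0.3,0.5,0,0,0,0.3,0.5,0,0,0,0.3,0.5,0,0,0,0.3,0.5,0,-3,0,0.3,0.5,0,-7,0,0.3,0.5,0,-11,0,0.3,0.5,0,-11,0,0.3,0.5,0,-11,0]
}}

```text
t: 58.12
ee_pos: [602.1, 197.6, 138.8]
eef_rot: [-0.054, -3.14, 0.0]
contact_force: [-0.0, 0.3, -0.8]
width: 0.653
```

```bash
python3 - <<'E'
from h import *
im=img('side'); crop(im,170,90,290,195,6,'a28.png')
for b in blobs(im,'green',(165,140,215,190))[1]: print('side',rect('side',b,14),b[:,0].min(0),b[:,0].max(0))
go(468.8,279.8,140,80.4)
E
```

```text
side [467.4 276.6 103.   54.2  -9.8] [174 156] [203 174]
side [494.2 406.1  65.2  21.5 -37.8] [169 140] [186 144]
shift [13.55  7.77 -0.19] twist 7.6 | at [601.6 197.5 137.8] yaw 88.0 tilt 0.15 w 0.65 F [-0.4 -0.5 -0.9] t 58.17
```

View pics/a28.png

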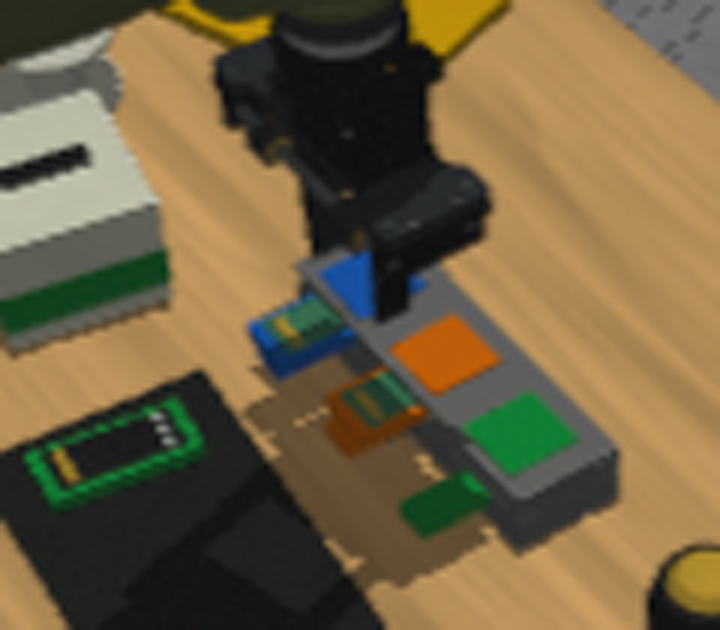

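Orange is docked like blue. Before green, I'll check the clearance between the gripper body (180 mm wide) and the wipes box.

```bash
python3 - <<'E'
from h import *
t=img('top'); crop(t,40,140,170,240,6,'a29t.png')
for q in [(65,161),(109,169),(100,208),(57,198),(113,170)]: print(q,plane('top',*q,85).round(0),plane('top',*q,0).round(0))
m,bs=blobs(t,'green',(125,180,165,230))
for b in bs: print(rect('top',b,14))
E
```

```text
(65, 161) [595. 494.  85.] [604. 525.   0.]
(109, 169) [572. 367.  85.] [580. 390.   0.]
(100, 208) [459. 391.  85.] [460. 415.   0.]
(57, 198) [488. 514.  85.] [490. 547.   0.]
(113, 170) [569. 355.  85.] [577. 378.   0.]
```

View pics/a29t.png

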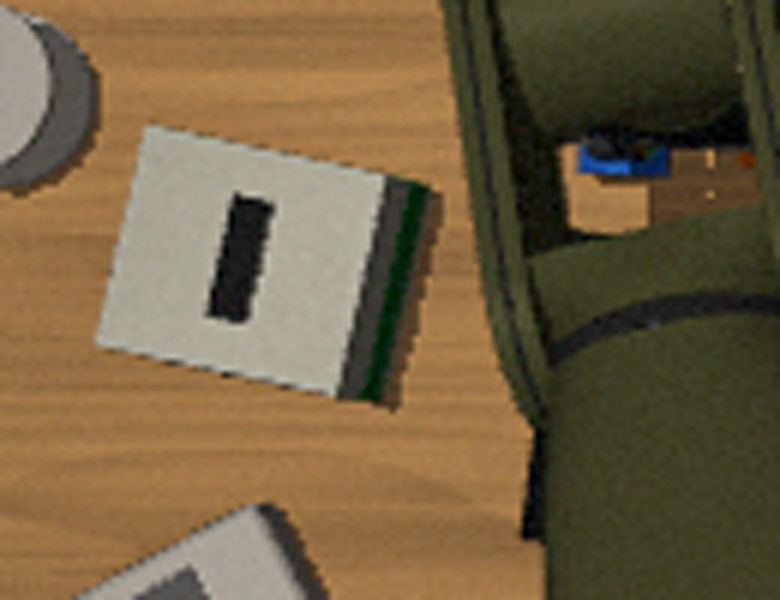

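Body reaches y ≈ 373 and the box face is at about 390, so it clears. On to green.

{"op": "move_arm", "data": {
  "series": [0.6,13.6,7.8,0,7.6,0.6,13.6,7.8,0,7.6,0.6,13.6,7.8,0,7.6,0.6,13.6,7.8,0,7.6,0.6,13.6,7.8,0,7.6,0.6,13.6,7.8,3,7.6,0.6,13.6,7.8,7,7.6,0.6,13.6,7.8,7,7.6,0.6,13.6,7.8,7,7.6]
}}

```text
t: 59.35
ee_pos: [470.6, 280.2, 70.6]
eef_rot: [0.264, 3.13, 0.001]
contact_force: [-0.0, 0.3, 0.8]
width: 0.799
```

```bash
python3 - <<'E'
from h import *
go(468.8,279.6,6.5,80.4)
im=img('side'); crop(im,150,100,270,205,6,'a30.png')
t=img('top'); crop(t,120,115,240,245,5,'a30t.png')
for n,b in (('blue',(130,154,160,185)),):
  for c in blobs(t,n,b)[1]: print(rect('top',c,37))
E
```

```text
shift [ 0.18 -0.09  6.41] twist -0.0 | at [470.6 280.2  70.6] yaw 80.4 tilt 0.06 w 0.799 F [-0.   0.3  0.8] t 59.35
[6.012e+02 2.761e+02 4.220e+01 4.210e+01 3.000e-01]
```

View pics/a30.png

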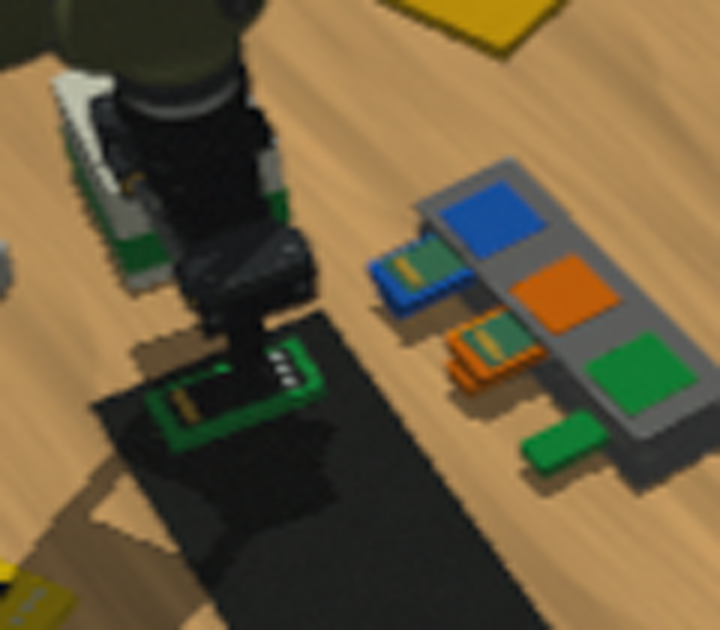

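View pics/a30t.png

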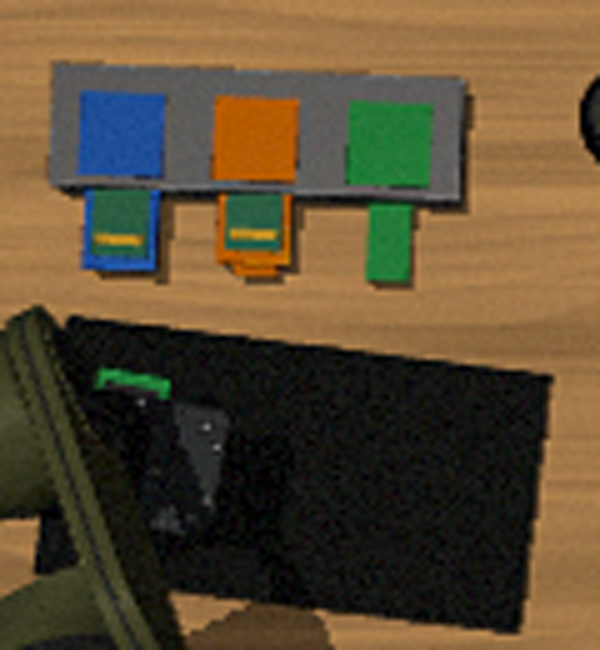

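Blue and orange both sit home and centred, and green is under the gripper at side px (189,166). Grasp it.

{"op": "move_arm", "data": {
  "series": [0.6,0.2,-0.1,3,0,0.6,0.2,-0.1,6,0,0.6,0.2,-0.1,6.4,0,0.6,0.2,-0.1,6.4,0,-1,0.2,-0.1,6.4,0,-1,0.2,-0.1,6.4,0,-1,0.2,-0.1,6.4,0,-1,0.2,-0.1,6.4,0,-1,0.2,-0.1,6.4,0,-1,0.2,-0.1,6.4,0,-1,0.2,-0.1,2,0,-1,0.2,-0.1,-3,0,-1,0.2,-0.1,-4,0,-1,0.2,-0.1,-4,0,-1,0.2,-0.1,-4,0],
  "newtons": 40
}}

```text
t: 61.32
ee_pos: [465.7, 279.0, 107.2]
eef_rot: [-0.262, -3.127, 0.003]
contact_force: [0.9, -0.0, -1.1]
width: 0.462
```

```bash
python3 - <<'E'
from h import *
go(*calp(0,63),80,-4.75)
crop(img('side'),150,100,270,205,6,'a31.png')
E
```

```text
shift [-10.06 -51.43   2.81] twist 85.2 | at [465.7 279.  107.2] yaw 80.4 tilt 0.23 w 0.462 F [ 0.9 -0.  -1.1] t 61.33
```

View pics/a31.png

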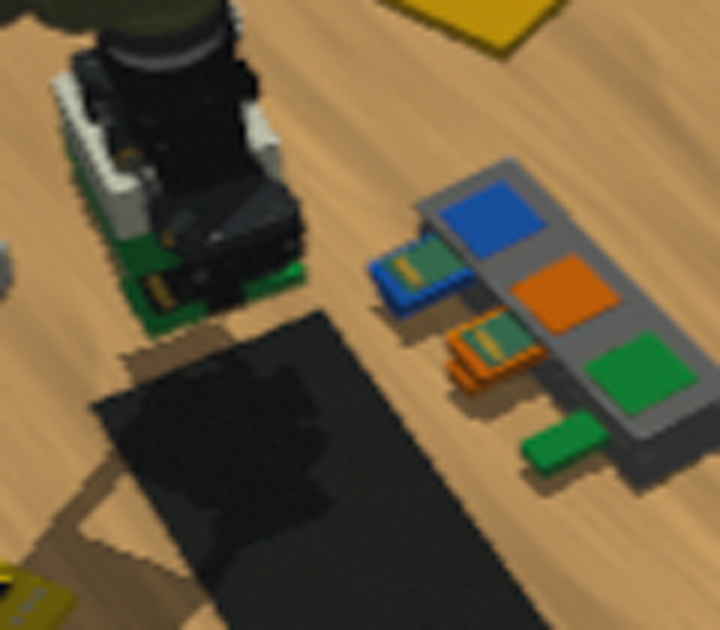

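{"op": "move_arm", "data": {
  "series": [-1,-2,-6,0,0,-1,-10.1,-51.2,0,85.2,-1,-10.1,-51.2,0,85.2,-1,-10.1,-51.2,0,85.2,-1,-10.1,-51.2,0,85.2,-1,-10.1,-51.2,0,85.2,-1,-10.1,-51.2,0,85.2,-1,-10.1,-51.2,0,85.2,-1,-10.1,-51.2,0,85.2,-1,-10.1,-51.2,0,85.2,-1,-10.1,-51.2,0,85.2,-1,-10.1,-51.2,0,85.2,-1,-10.1,-51.2,0,85.2,-1,-10.1,-51.2,2,85.2,-1,-10.1,-51.2,3,85.2,-1,-10.1,-51.2,3,85.2,-1,-10.1,-51.2,3,85.2]
}}

```text
t: 63.5
ee_pos: [481.7, -242.0, 79.6]
eef_rot: [-2.312, -2.127, 0.0]
contact_force: [-0.3, -0.5, -0.4]
width: 0.458
```

```bash
python3 - <<'E'
from h import *
go(*calp(0,63),11,-4.75)
crop(img('side'),220,180,360,305,5,'a32.png')
E
```

```text
shift [-0.31 -0.21  6.86] twist -0.0 | at [ 481.7 -242.    79.6] yaw -4.8 tilt 0.01 w 0.458 F [-0.3 -0.5 -0.4] t 63.5
```

View pics/a32.png

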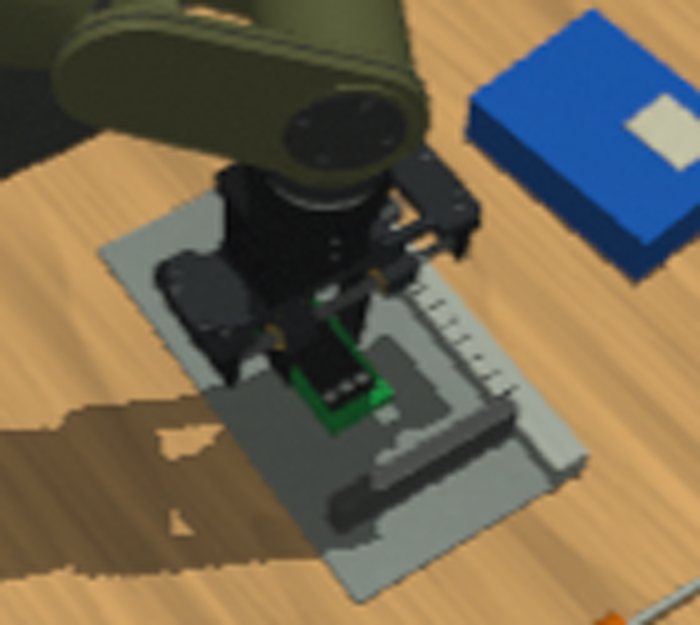

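{"op": "move_arm", "data": {
  "series": [-1,-0.3,-0.2,4,0,-1,-0.3,-0.2,6,0,-1,-0.3,-0.2,6.8,0,-1,-0.3,-0.2,6.9,0,-1,-0.3,-0.2,6.9,0,-0.5,-0.3,-0.2,6.9,0,0.3,-0.3,-0.2,6.9,0,0.3,-0.3,-0.2,6.9,0,0.3,-0.3,-0.2,6.9,0,0.3,-0.3,-0.2,6.9,0,0.3,-0.3,-0.2,5,0,0.3,-0.3,-0.2,0,0,0.3,-0.3,-0.2,-5,0,0.3,-0.3,-0.2,-5,0,0.3,-0.3,-0.2,-5,0]
}}

```text
t: 65.42
ee_pos: [479.4, -244.7, 130.2]
eef_rot: [2.311, 2.127, 0.0]
contact_force: [0.2, 0.8, -0.3]
width: 0.651
```

```bash
python3 - <<'E'
from h import *
go(601.6,-136.3,130,85.25)
im=img('side'); crop(im,220,180,360,305,5,'a33.png')
for b in blobs(im,'green',(230,190,320,300))[1]: print(rect('side',b,18))
E
```

```text
shift [11.82 11.28  0.02] twist -90.0 | at [ 479.4 -244.7  130.2] yaw -4.8 tilt 0.04 w 0.651 F [ 0.2  0.8 -0.3] t 65.42
[ 476.6 -248.3  101.    46.1   85.1]
```

View pics/a33.png

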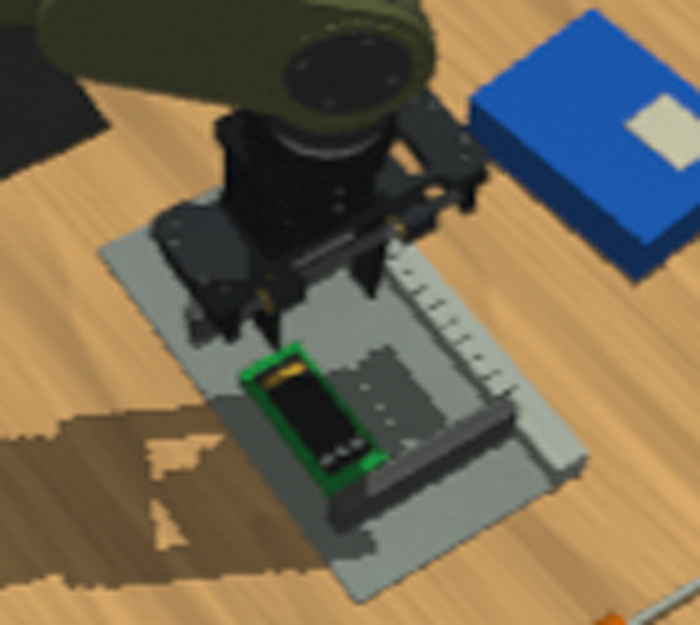

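Green lies square at 85.1°. To the tab.

{"op": "move_arm", "data": {
  "series": [0,11.7,11.3,0,-90,0,11.7,11.3,0,-90,0,11.7,11.3,0,-90,0,11.7,11.3,0,-90,0,11.7,11.3,0,-90,0,11.7,11.3,0,-90,0,11.7,11.3,0,-90,0,11.7,11.3,0,-90,0,11.7,11.3,0,-90,0,11.7,11.3,0,-90,0,11.7,11.3,0,-90,0,11.7,11.3,4,-90,0,11.7,11.3,8,-90,0,11.7,11.3,8,-90,-1,11.7,11.3,8,-90,-1,11.7,11.3,8,-90,-1,11.7,11.3,8,-90,-1,11.7,11.3,8,-90,-1,11.7,11.3,8,-90],
  "newtons": 15
}}

```text
t: 67.85
ee_pos: [602.3, -137.6, 50.6]
eef_rot: [0.131, 3.138, 0.0]
contact_force: [0.0, 1.4, 4.3]
width: 0.125
```

```bash
python3 - <<'E'
from h import *
go(*calp(115,100+35.8),49,85.25)
E
```

```text
shift [-0.14 -4.44  0.16] twist -0.0 | at [ 602.3 -137.6   50.6] yaw 85.2 tilt 0.07 w 0.125 F [0.  1.4 4.3] t 67.85
```

{"op": "move_arm", "data": {
  "series": [-1,0,-0.8,0,0,-1,0,-1.6,0,0,-1,0,-2.4,0,0,-1,0,-3.2,0,0,-1,0,-3.8,0,0,-1,0,-4.1,0,0,-1,0,-4.2,0,0,-1,0,-4.3,0,0,-1,0,-4.4,0,0,-1,0,-4.4,0,0]
}}

```text
t: 69.1
ee_pos: [598.5, -181.7, 50.6]
eef_rot: [0.131, 3.138, 0.001]
contact_force: [-0.4, 3.5, 5.7]
width: 0.13
```

{"op": "move_arm", "data": {
  "series": [-1,0,-0.1,0,0,-1,0,-0.2,0,0,-1,0,-0.3,0,0,-1,0,-0.3,0,0]
}}

```text
t: 69.6
ee_pos: [598.5, -181.8, 50.5]
eef_rot: [0.132, 3.138, 0.009]
contact_force: [1.0, 13.0, 8.2]
width: 0.124
```

{"op": "move_arm", "data": {
  "series": [-1,0,-0.05,0,0,-1,0,-0.05,0,0,-1,0,-0.05,0,0,-1,0,-0.05,0,0,-1,0,-0.05,0,0,-1,0,-0.05,0,0]
}}

```text
t: 70.35
ee_pos: [598.5, -181.8, 50.5]
eef_rot: [0.132, 3.138, 0.01]
contact_force: [0.2, 13.4, 8.5]
width: 0.126
```

```bash
python3 - <<'E'
from h import *
crop(img('side'),220,180,360,305,5,'a34.png')
E
```

```text
(no output)
```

View pics/a34.png

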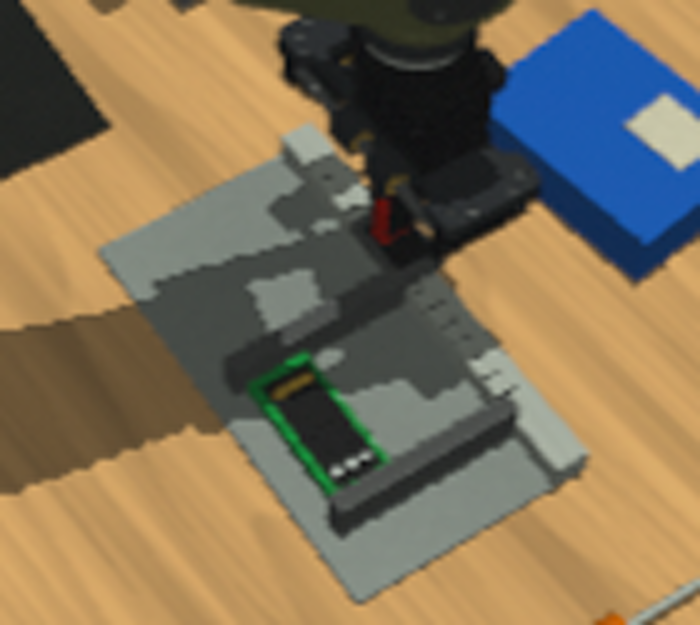

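Green is nipped squarely at 13 N (side px (285,264)). Open up.

{"op": "move_arm", "data": {
  "series": [-1,0,0.7,0,0,-1,0,1.5,0,0,-1,0,2.5,0,0,-1,0,3.5,0,0,-1,0,4.3,0,0,-1,0,4.3,0,0,-1,0,4.3,0,0,-0.5,0,4.3,0,0,0,0,4.3,0,0,0,0,4.3,0,0,0,0,4.3,-4,0,0,0,4.3,-8,0,0,0,4.3,-8,0,0,0,4.3,-8,0]
}}

```text
t: 72.15
ee_pos: [600.9, -141.9, 128.8]
eef_rot: [-0.131, -3.138, -0.0]
contact_force: [-0.8, 0.9, -1.6]
width: 0.5
```

```bash
python3 - <<'E'
from h import *
im=img('side')
for b in blobs(im,'green',(230,190,320,300))[1]: print(rect('side',b,18))
go(*calp(0,50+32.3),69,-4.75)
E
```

```text
[ 476.9 -253.    90.7   44.8   85.1]
shift [11.19 -9.36  5.92] twist 90.0 | at [ 600.4 -141.8  127.9] yaw 85.2 tilt 0.15 w 0.499 F [-0.3  0.2 -0.6] t 72.2
```

{"op": "move_arm", "data": {
  "series": [0.3,11.3,-9.4,0,90,0.3,11.3,-9.4,0,90,0.3,11.3,-9.4,0,90,0.3,11.3,-9.4,0,90,0.3,11.3,-9.4,0,90,0.3,11.3,-9.4,0,90,0.3,11.3,-9.4,0,90,0.3,11.3,-9.4,0,90,0.3,11.3,-9.4,0,90,0.3,11.3,-9.4,3,90,0.3,11.3,-9.4,6,90,0.3,11.3,-9.4,6,90,0.3,11.3,-9.4,6,90]
}}

```text
t: 73.82
ee_pos: [480.9, -226.3, 69.7]
eef_rot: [-2.312, -2.127, 0.0]
contact_force: [1.0, -0.1, 1.3]
width: 0.651
```

```bash
python3 - <<'E'
from h import *
go(*calp(0,82.3),9,-4.75)
im=img('side'); crop(im,220,180,360,305,5,'a35.png')
E
```

```text
shift [ 0.06 -0.    6.07] twist -0.0 | at [ 480.9 -226.3   69.7] yaw -4.8 tilt 0.03 w 0.651 F [ 1.  -0.1  1.3] t 73.83
```

View pics/a35.png

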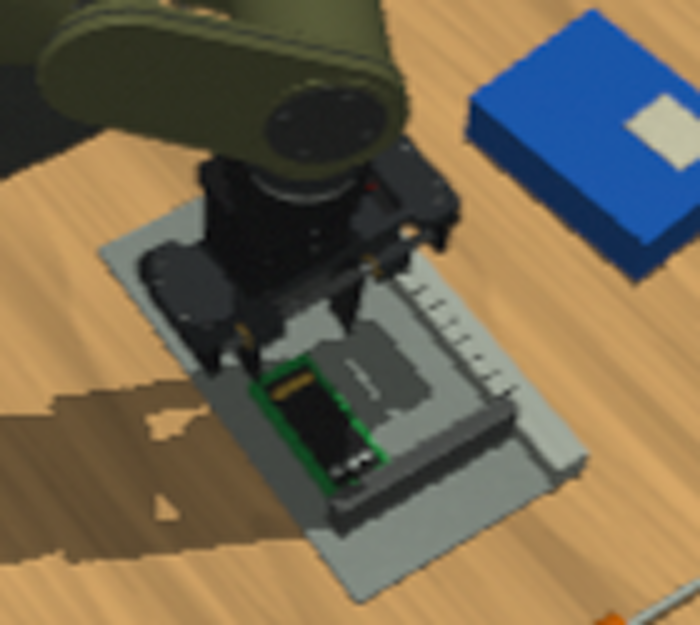

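{"op": "move_arm", "data": {
  "series": [0.3,0,-0.1,3,0,0.3,0,-0.1,5.5,0,0.3,0,-0.1,6,0,0.3,0,-0.1,6,0,-1,0,-0.1,6,0,-1,0,-0.1,6,0,-1,0,-0.1,6,0,-1,0,-0.1,6,0,-1,0,-0.1,6,0,-1,0,-0.1,3,0,-1,0,-0.1,0,0,-1,0,-0.1,-3,0,-1,0,-0.1,-5,0,-1,0,-0.1,-5,0,-1,0,-0.1,-5,0],
  "newtons": 45
}}

```text
t: 75.75
ee_pos: [479.1, -225.8, 118.2]
eef_rot: [-2.31, -2.126, 0.001]
contact_force: [0.5, 0.2, -0.6]
width: 0.457
```

```bash
python3 - <<'E'
from h import *
im=img('side'); crop(im,220,160,360,285,5,'a36.png')
go(*slot('green',-184),60,88)
E
```

```text
shift [34.75 -0.66  5.83] twist -92.8 | at [ 479.  -225.7  117.8] yaw -4.8 tilt 0.17 w 0.455 F [ 0.   0.7 -1.6] t 75.8
```

View pics/a36.png

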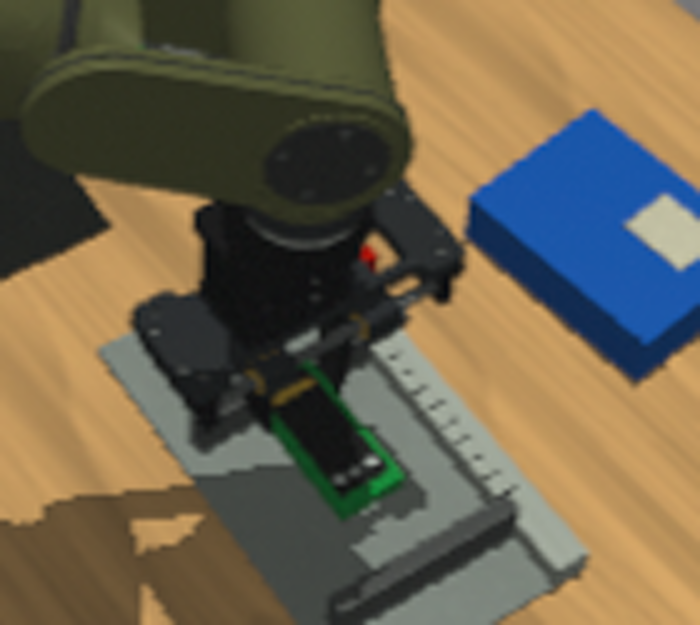

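Held flat. To the green slot.

{"op": "move_arm", "data": {
  "series": [-1,34.7,-0.7,0,-92.8,-1,34.7,-0.7,0,-92.8,-1,34.7,-0.7,0,-92.8,-1,34.7,-0.7,0,-92.8,-1,34.7,-0.7,0,-92.8,-1,34.7,-0.7,0,-92.8,-1,34.7,-0.7,0,-92.8,-1,34.7,-0.7,0,-92.8,-1,34.7,-0.7,0,-92.8,-1,34.7,-0.7,0,-92.8,-1,34.7,-0.7,0,-92.8,-1,34.7,-0.7,3,-92.8,-1,34.7,-0.7,5.8,-92.8,-1,34.7,-0.7,5.8,-92.8,-1,34.7,-0.7,5.8,-92.8,-1,34.7,-0.7,5.8,-92.8]
}}

```text
t: 77.8
ee_pos: [503.0, 120.3, 63.3]
eef_rot: [0.054, 3.138, 0.001]
contact_force: [0.0, -0.5, -0.5]
width: 0.458
```

```bash
python3 - <<'E'
from h import *
im=img('side'); crop(im,180,100,300,205,6,'a37.png')
t=img('top'); crop(t,120,120,260,240,5,'a37t.png')
go(*slot('green',-184),30,88)
p=proj('top',(*slot('green',-102),69)); print((p[0]+.4-120)*5,(p[1]+.4-120)*5)
E
```

```text
shift [0.18 0.09 3.3 ] twist 0.0 | at [502.8 120.3  63. ] yaw 88.0 tilt 0.14 w 0.456 F [ 0.3  0.4 -0.6] t 77.9
380.1628258440803 233.26388954664566
```

View pics/a37.png

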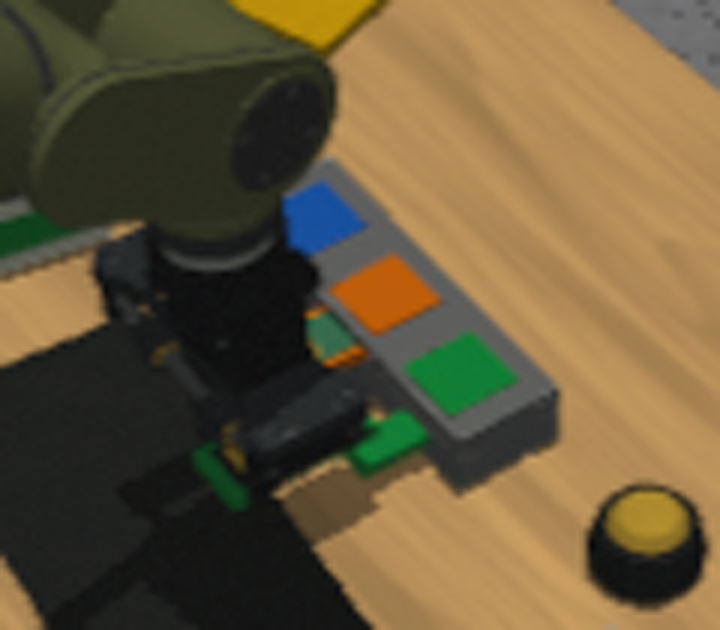

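View pics/a37t.png

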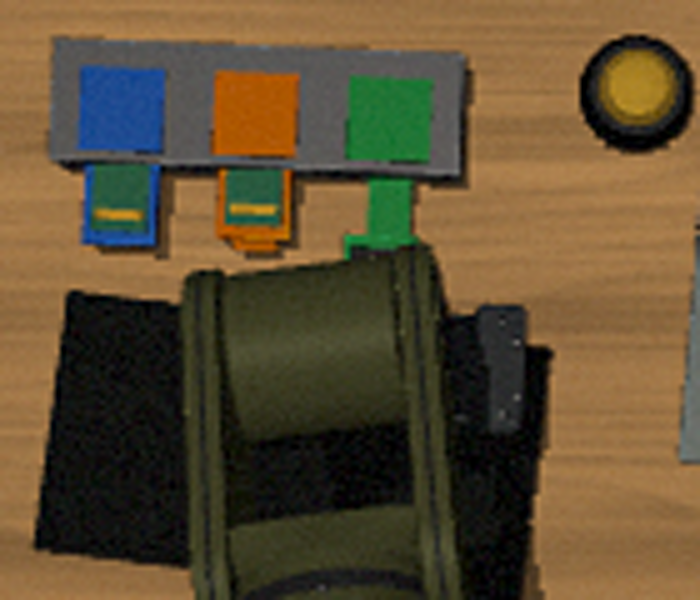

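Green front centre at crop (380,236), against (380,233) predicted. Lower and slide.

{"op": "move_arm", "data": {
  "series": [-1,0,0,1.5,0,-1,0,0,2.8,0,-1,0,0,3.2,0,-1,0,0,3.2,0,-1,-1.5,0,3.2,0,-1,-3,0,3.2,0,-1,-4,0,3.2,0,-1,-5,0,3.2,0,-1,-5,0,3.2,0]
}}

```text
t: 79.03
ee_pos: [552.7, 118.3, 29.7]
eef_rot: [0.054, 3.141, 0.0]
contact_force: [0.3, -0.3, -0.2]
width: 0.457
```

```bash
python3 - <<'E'
from h import *
im=img('side'); crop(im,180,100,300,205,6,'a38.png')
go(*slot('green',-82),30,88)
E
```

```text
shift [-5.07  0.11 -0.03] twist 0.0 | at [552.4 118.4  29.7] yaw 88.0 tilt 0.03 w 0.452 F [0.1 0.  0.2] t 79.08
```

View pics/a38.png

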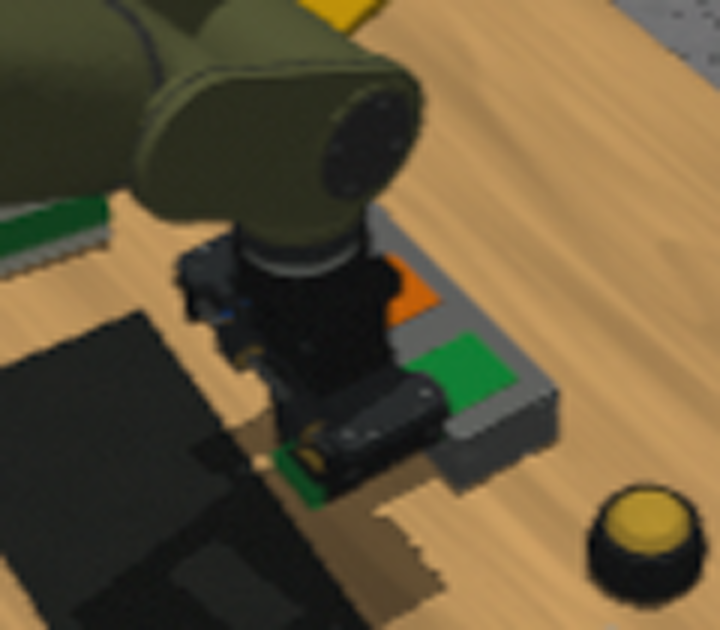

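{"op": "move_arm", "data": {
  "series": [-1,-1,0.1,0,0,-1,-2,0.1,0,0,-1,-3,0.1,0,0,-1,-3.9,0.1,0,0,-1,-4.5,0.1,0,0,-1,-4.8,0.1,0,0,-1,-5,0.1,0,0,-1,-5,0.1,0,0]
}}

```text
t: 80.08
ee_pos: [602.1, 117.7, 29.7]
eef_rot: [0.054, 3.14, 0.0]
contact_force: [-0.7, -0.3, 1.5]
width: 0.455
```

{"op": "move_arm", "data": {
  "series": [-1,-0.15,0,0,0,-1,-0.3,0,0,0,-1,-0.45,0,0,0,-1,-0.45,0,0,0]
}}

```text
t: 80.58
ee_pos: [606.6, 117.5, 29.7]
eef_rot: [0.054, 3.141, 0.0]
contact_force: [-1.3, 1.1, 2.6]
width: 0.455
```

{"op": "move_arm", "data": {
  "series": [-1,-0.15,0,0,0,-1,-0.3,0,0,0,-1,-0.3,0,0,0]
}}

```text
t: 80.95
ee_pos: [606.8, 117.5, 29.7]
eef_rot: [-0.054, -3.134, 0.0]
contact_force: [-11.1, -0.3, 10.8]
width: 0.46
```

Home (stalled at 606.8 with 11 N). Hold briefly, relax, release, rise straight.

{"op": "move_arm", "data": {
  "series": [-1,-0.1,0,0,0,-1,-0.1,0,0,0,-1,0.35,0,0,0,-1,0.35,0,0,0,0.3,0.35,0,0,0,0.3,0.35,0,0,0,0.3,0.35,0,0,0,0.3,0.35,0,0,0,0.3,0.35,0,-3,0,0.3,0.35,0,-7,0,0.3,0.35,0,-11,0,0.3,0.35,0,-11,0,0.3,0.35,0,-11,0]
}}

```text
t: 82.58
ee_pos: [605.4, 117.5, 139.0]
eef_rot: [-0.054, -3.14, 0.0]
contact_force: [-0.6, -0.6, -0.4]
width: 0.649
```

```bash
python3 - <<'E'
from h import *
im=img('side'); crop(im,180,100,300,205,6,'a39.png')
go(600,-141.9,130,85.25)
E
```

```text
shift [ -0.41 -25.93   0.81] twist 2.8 | at [604.8 117.4 138. ] yaw 88.0 tilt 0.14 w 0.65 F [ 0.3  0.4 -0.7] t 82.62
```

View pics/a39.png

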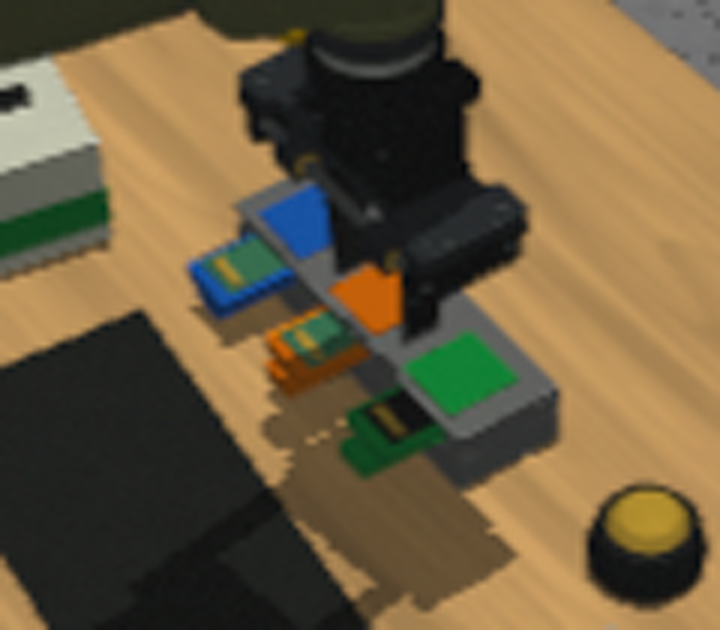

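All three are docked. Now shut the empty caliper.

{"op": "move_arm", "data": {
  "series": [0,-0.3,-25.9,0,2.8,0,-0.3,-25.9,0,2.8,0,-0.3,-25.9,0,2.8,0,-0.3,-25.9,0,2.8,0,-0.3,-25.9,0,2.8,0,-0.3,-25.9,0,2.8,0,-0.3,-25.9,0,2.8,0,-0.3,-25.9,0,2.8,0,-0.3,-25.9,4,2.8,0,-0.3,-25.9,8.8,2.8,0,-0.3,-25.9,8.8,2.8,0,-0.3,-25.9,8.8,2.8,-1,-0.3,-25.9,8.8,2.8,-1,-0.3,-25.9,8.8,2.8,-1,-0.3,-25.9,8.8,2.8,-1,-0.3,-25.9,8.8,2.8,-1,-0.3,-25.9,8.8,2.8],
  "newtons": 15
}}

```text
t: 84.75
ee_pos: [600.0, -141.6, 52.0]
eef_rot: [0.131, 3.139, -0.0]
contact_force: [0.1, -0.4, 1.9]
width: 0.129
```

```bash
python3 - <<'E'
from h import *
go(*calp(115,35.8),49,85.25)
t=img('top'); crop(t,120,115,240,245,5,'a40t.png')
for n,b in (('blue',(130,154,160,185)),):
  for c in blobs(t,n,b)[1]: print(rect('top',c,37))
E
```

```text
shift [ -0.34 -14.02   0.3 ] twist -0.0 | at [ 600.  -141.6   52. ] yaw 85.2 tilt 0.02 w 0.129 F [ 0.1 -0.4  1.9] t 84.75
[6.012e+02 2.761e+02 4.220e+01 4.210e+01 3.000e-01]
```

View pics/a40t.png

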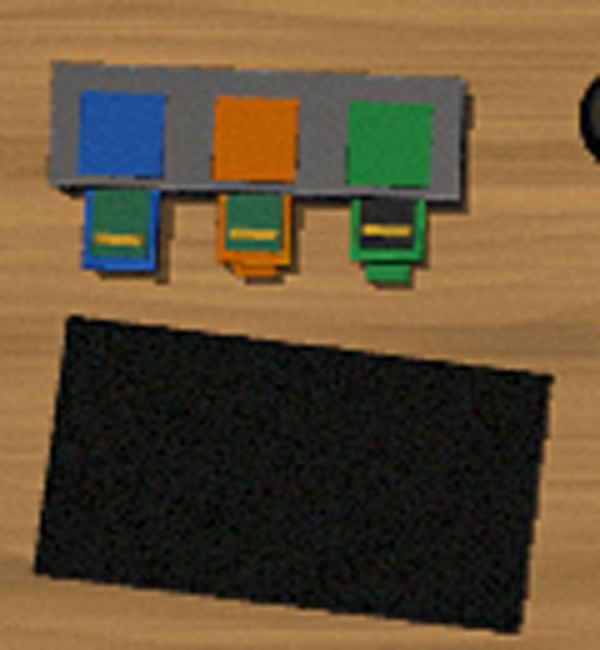

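All three are home and centred over their tongues. Shutting the jaw.

{"op": "move_arm", "data": {
  "series": [-1,0,-1,0,0,-1,0,-2.5,0,0,-1,0,-4,0,0,-1,0,-5.5,0,0,-1,0,-7,0,0,-1,0,-8.5,0,0,-1,0,-10,0,0,-1,0,-11.5,0,0,-1,0,-12.5,0,0,-1,0,-13.2,0,0,-1,0,-13.6,0,0,-1,0,-13.8,0,0,-1,0,-14,0,0,-1,0,-14.2,0,0,-1,0,-14.2,0,0]
}}

```text
t: 86.68
ee_pos: [588.0, -281.2, 51.9]
eef_rot: [-0.132, -3.138, -0.007]
contact_force: [-1.1, 10.5, 7.5]
width: 0.125
```

{"op": "move_arm", "data": {
  "series": [-1,0,-0.15,0,0,-1,0,-0.3,0,0,-1,0,-0.3,0,0]
}}

```text
t: 87.05
ee_pos: [588.0, -281.3, 51.8]
eef_rot: [-0.132, -3.137, -0.016]
contact_force: [-1.2, 19.0, 10.3]
width: 0.13
```

```bash
python3 - <<'E'
from h import *
crop(img('side'),220,180,360,305,5,'a41.png')
E
```

```text
(no output)
```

View pics/a41.png

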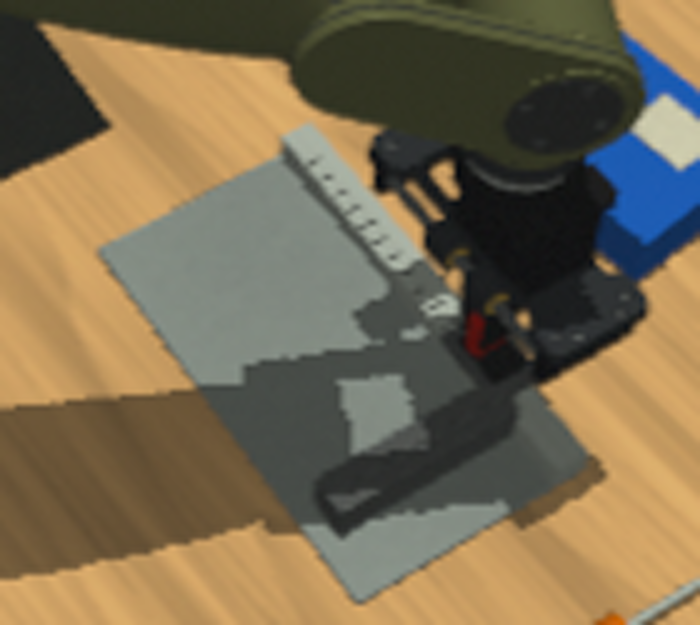

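Shut: the jaw is stalled against the anvil at 19 N. Relax, release, rise and check.

{"op": "move_arm", "data": {
  "series": [-1,0,0.3,0,0,-1,0,0.4,0,0,-1,0,0.4,0,0,0,0,0.4,0,0,0,0,0.4,0,0,0,0,0.4,0,0,0,0,0.4,0,0,0,0,0.4,-4,0,0,0,0.4,-9,0,0,0,0.4,-14,0,0,-10,0.4,-14,0,0,10,10,-14,0,0,20,20,-14,0,0,20,30,-14,0,0,20,30,-14,0,0,20,30,-14,0,0,20,30,-14,0,0,20,30,-14,0,0,20,30,-14,0]
}}

```text
t: 89.48
ee_pos: [412.9, 30.7, 191.8]
eef_rot: [0.126, 3.138, -0.0]
contact_force: [-0.2, -0.6, 0.4]
width: 0.501
```

```bash
python3 - <<'E'
from h import *
im=img('side');t=img('top')
cv2.imwrite('pics/f_s.png',im[:,:,::-1]);cv2.imwrite('pics/f_t.png',t[:,:,::-1])
crop(im,220,180,360,305,5,'a42.png')
h=hsv(t); m=cv2.inRange(h,(0,150,70),(5,255,255))|cv2.inRange(h,(174,150,70),(180,255,255))
for c in cv2.findContours(m,cv2.RETR_EXTERNAL,cv2.CHAIN_APPROX_NONE)[0]:
    if cv2.contourArea(c)>8: print('tab',rect('top',c,72))
print('tab if shut',calp(112,35))
go(588,-281,52,85)
E
```

```text
tab [ 5.871e+02 -2.792e+02  2.070e+01  1.180e+01 -4.000e-01]
tab if shut [ 588.61362354 -282.09472665]
shift [-19.91 -29.48  14.02] twist 0.3 | at [413.8  29.4 191.9] yaw 85.3 tilt 0.06 w 0.5 F [ 0.7 -0.3 -0.5] t 89.58
```

View pics/a42.png

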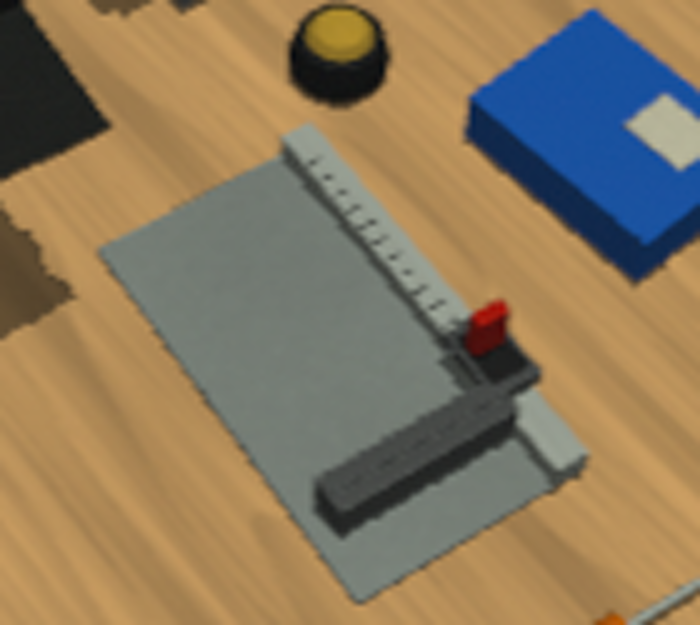

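View pics/f_t.png

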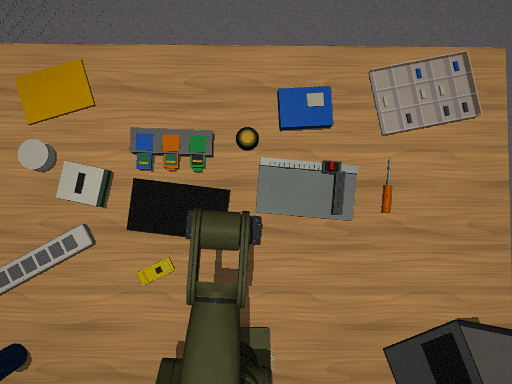

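```bash
python3 - <<'E'
from rig import robot
print(robot.sign_off())
E
```

```text
the job is handed in; nothing more can be done
None
```

The job is handed in, at about 90 s of the 210 s allowed. All three modules were present. Each was measured and docked in the order blue, orange, green, and then the empty caliper was shut; `sign_off` gives no verdict.

- **Measuring:** with the jaw stalled on the module, the wrist force read about 13–16 N for each, held 0.75 s or more. The side pictures showed orange and green square in the jaws while pressed. For blue the last picture was taken just before the full press, and afterwards it lay flush with the anvil.
- **Docking:** each module was slid in until the arm stalled on the back stop at 11–19 N. The last top view shows all three centred over their tongues.
- **Caliper:** the jaw stalled on the anvil at 19 N, which works out to an opening of about 0 mm, and the picture shows only a hairline seam. The tab measured from the top picture read 3 mm off the shut position, which I took as one pixel of error.
- **Bystanders:** they look unmoved in the last top view. I did not measure them.
- **Blue went off-centre:** after its first release its protruding end sat about 7–8 mm to one side. I regripped and centred it before touching orange; later it measured about 2 mm off the axis, within the camera error. I don't know what moved it.

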